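# Pry a split ring's end out of its groove with a hooked pick

## Task

Take the hooked pick from its fork, work its toe into the pocket under the split ring's end in the die holder and gently lift that end, feeling your way and using only the pick on the ring, until it snaps up past the sprung brass catch and stays up on top of it. Then hang the pick back in its fork as you found it and let go, leaving the other things on the bench alone.

Things in the scene. Friction and masses are not known exactly. Their poses are not given: they have to be found in the camera images.
- holder: Round steel die holder fixed to the bench, 102 mm across. Origin: centre of its underside; z up. Bore radius 41 mm, open upward; rim top at z = 48 (44 near the catch). The ring lies in it on a ledge at z = 40 (radius 28 to 41); inside, a brass die of radius 25 rises to z = 42. Angles: about z from +x, anticlockwise from above. Two fixed lips at 195 and 250 degrees hang 4 mm over the ring. Over 20 N from the pick harms it.
- pocket (a point): Pocket of the holder: from -22 to +45 degrees the ledge is missing, leaving a trough between die and bore wall (radius 25 to 41 mm) with a hard flat floor at z = 35. It is open from above through the ring's gap and runs on under the ring's end at +21 degrees, 5 mm high there. Point: on the floor below the middle of the gap, holder frame (35, 0, 35) mm. Axes as the holder's.
- catch_nose (a point): Sprung brass catch nose, radius 4, on the holder's rim at 42 degrees; point on its axis (radius 41, z = 48 mm). It overhangs the ring by 3 mm. Lifting the end takes about 5 to 15 N and drives the nose up and out; at some 12 mm lift it snaps in under the ring, which then rests on it, end about 10 mm up. Over 18 mm it jams on the lips. Cheeks beside it reach z = 57. Axes as the holder's.
- ring: Plain steel split ring (C shape) lying loose in the bore: outer radius 40, inner 30, 4 mm thick, 60 g. Origin: centre of the circle, on its underside; z up. Gap about 25 mm wide, centred on its +x; ends at +21 and -21 degrees. A tab at its -x side in a slot of the rim keeps it from turning, so its axes agree with the holder's within 2 degrees. Over 24 N from the pick is too rough.
- ring_end (a point): The end to lift: point on the ring's underside at the middle of the end face at +21 degrees (ring frame x 32.7, y 12.5, z 0 mm). Axes as the ring's. At first 40 mm above the bench, level with the ledge.
- pick: Hooked pick hanging upright in the fork, 110 g. Origin: centre of its flange's underside, on the shank axis; z up. Square flange 32 x 32 x 4 mm; on it a square wooden handle 16 x 16 mm, z = 4 to 60 (sides along x and y), gripped from above. Shank 6 mm thick, down to a flat toe that reaches 12 mm along +x from the axis, 5 wide, 3.5 high. Shank set firm at a length that varies: toe underside at z = -42 to -58 mm.
- fork: Stand fixed to the bench: wooden foot, steel column at its -x side, two level prongs along +x, tops at z = 70 mm, with a 14 mm slot between, open at the +x end; nothing is higher than the prongs. Origin: on the bench below the hanging place; x along the slot. The pick hangs by its flange, shank in the slot, toe towards +x; it goes straight up and down.
- fork_seat (a point): Hanging place: on the slot's middle line at the level of the prong tops, 70 mm above the bench; the pick's axis hangs within 3 mm of it at first. Axes as the fork's.
- burnisher: burnishing tool lying down, 160 mm long: square wooden handle, flat copper blade; bystander, leave alone. Origin: under its middle.
- peg_blank: small bone tuning peg blank lying flat, 57 mm long, 7 mm thick; bystander, leave alone. Origin: under its middle.
- stopper: glass bottle stopper standing upright, 45 mm tall, 30 mm wide; bystander, leave alone. Origin: under its middle.
- file: steel file with wooden handle lying flat, 230 mm long, 16 mm thick; bystander, leave alone. Origin: under its middle.
- tray: open wooden tray with three compartments, 110 x 150 x 28 mm; bystander, leave alone. Origin: under its middle.
- jar: amber glass jar with steel lid, 70 mm tall, 52 mm wide; bystander, leave alone. Origin: under its middle.
- button_stack: stack of pale buttons stuck together, 26 mm wide, 18 mm tall; bystander, leave alone. Origin: under its middle.
Not all that is in view belongs to the job. Several things have the shape of the ring; the one meant has the colours described above. What is shaped like the pick but green is not meant.

How it is judged (in metres and radians):
On the way:
1. the ring's end is lifted by the pick out of its groove (z of ring_end in the frame of holder above 0.049 m and contact force between pick and ring above 0.15 N), for 0.05 s.
At the end, for the whole second after the job is handed in: Ring end up by itself, underside 47 to 65 mm above the holder's underside; ring centre within 8 mm of the holder's axis, at rest, clear of the pick; pick at rest in the fork, within 10 mm of the hanging place in plan and 3 mm in height, upright within 0.1 rad (z of ring_end in the frame of holder between 0.047 and 0.065 m and horizontal distance between ring and holder below 0.008 m and linear speed of each of ring, pick below 0.02 m/s and contact force between pick and ring below 0.05 N and horizontal distance between pick and fork_seat below 0.01 m and z of pick in the frame of fork_seat between -0.003 and 0.003 m and angle between pick's own z axis and vertical below 0.1 rad); the robot touches nothing.
It fails at once if more than 20 N between pick and holder (contact force between pick and holder above 20 N).
It fails at once if more than 24 N between pick and ring (contact force between pick and ring above 24 N).
It fails at once if the fingers touch the ring (only the pick may) (contact force between the fingers and ring above 1 N).
It fails at once if a bystander is disturbed (moved over 25 mm) (distance of any of burnisher, peg_blank, stopper, file, tray, jar, button_stack from where it was at the start of the episode above 0.025 m).
It also fails if it takes over 54 s, if anything falls off the work surface, if the arm or the gripper's body presses on something with over 40 N, if the wrist force passes 120 N, or if a joint passes its speed limit or range.

## Robot

A 6-joint arm with a two-finger parallel gripper is mounted at the origin on the work surface. World frame = base frame: x ahead of the robot, y to its left, z up, the work surface at z = 0. Lengths are in m, angles in degrees, forces in N, time in s.
With the tool pointing down it reaches from about 0.35 to 0.975 m from the base axis. Payload 7.1 kg.
Tool frame: the origin (TCP) lies at the very end of the fingers, on their centre line; the grasp point (between the pads) lies 19 mm behind it; x points along the fingers, y is the direction in which the jaws open and shut, and the axes are right-handed (so a half turn about x gives the same grasp; the last joint's range is limited). The gripper opens to 88 mm and grips with 3 to 60 N. Pads are 20 mm wide; open, the fingers measure 115 mm over their backs; the gripper's body (75 mm by 178 mm) begins 61 mm behind the grasp point.
Start: joints at [-67.151, 24.242, 93.386, -0, 62.372, -1.089], TCP at [0.254, -0.571, 0.19] pointing down, gripper open.
Joint ranges: [-172.04, 172.04], [-51.8, 120.97], [4.93, 147.93], [-75.15, 255.16], [6.16, 154.13], [-145.62, 145.62]. Speed limits (degrees/s): [136.94, 136.94, 172.46, 180, 180, 180].

## Interface

Orientations are given as a 3x3 rotation matrix whose columns are the frame's x, y, z axes.
In Python, from station import robot, optics, spotter gives the robot as it stands.
- The arm moves only by the tool move_arm, never from a script. Its argument "commands" is a list of rows, each a list of 7 numbers: the shift along the world's x, y, z in mm, then the turn, a rotation vector about the world's x, y, z in rad, then the opening, from -1 (shut) to 1 (fully open). In form: [[x, y, z, ax, ay, az, hand], ...]. A call has 1 to 12 rows; each row is the pose to reach, as a shift and turn from the pose commanded when the call began; what a row does not reach only later rows make up. A row lasts 1/10 s, in which the tool goes at most 50 mm and 8.59 degrees, less where a joint would pass 70% of its speed; a pose out of reach is approached as far as the arm can. A call with a gripper value outside its range is refused whole. The fingers move at their own pace and stop on an object; "squeeze" is the grip in N (left out, the last holds). Time passes only in rows, so rows that repeat a pose let the fingers close. It gives the time, the measured TCP pose, the force and the opening at its end, in the units of the state.
- robot.sense(): the state, without advancing time (a new reading comes with each control period).
- optics.capture(name): name is "scene" or "side" or "wrist"; returns a dict with "img" (480x640x3 uint8, red, green, blue), "fx", "fy", "cx", "cy" (pixels), "k1" (the pictures are not rectified: a ray, as slopes to the right and down, at radius r is drawn at 1 + k1 r^2 times it, then the intrinsics apply), "camera_from_world" (4x4, takes a point from world to camera coordinates). Camera axes: x right, y down, z forward; pixel columns grow to the right and rows downward; lengths in m; the calibration is good to about 2 mm. A picture is of the moment at which its call begins. There is no depth.
- robot.close_job(): hands the job in, once; it reports no verdict.
Trained networks look in the newest picture that a camera, given by its name, has taken for a name from the list of things; names that differ only in an ending like _2 or _b are one class to them, and where a whole thing is asked for, a point or a joint stands for the part that bears it (a point fixed in the world has none). Each returns a list of dicts, best first, with "score" (0 to 1); they miss things now and then, are a little off and sometimes report something else, mostly with a low value. They report only what shows in the picture. A call takes as long as a camera call. They do not tell look-alikes from the thing itself.
- spotter.search_frame(camera, label): "box" ([left, top, right, bottom] in pixels, round what is visible of it).
- spotter.spot_point(camera, label): "xy" ([column, row] in pixels: a listed point, or the origin of a listed thing).
The state is a dict: "clock": time; "joint_pos": joint angles; "joint_vel": joint speeds; "joint_efforts": joint torques, N m; "position": TCP position; "tcp_rot": TCP orientation; "wrist_force": force on the tool from outside, world axes, zero at the start; "moment": the same for the moment, N m; "gripper_width": finger opening in m.
Only numpy, scipy, OpenCV 4.12 (cv2) and the standard library are available. Lean on these libraries where they do the work, as an engineer would, in place of code of your own. Each camera call takes 0.05 s, during which the arm holds its last target.

## Working session

There is one attempt and no reset: what is moved stays moved. The work goes in short steps, Python scripts to look and compute and a tool call to move; the robot and the scene stay as the last step left them, time stands still between calls to the robot, and variables do not carry over. Pictures are saved under pics/ and viewed, and the job is handed in when it is done.

Besides the shell and the picture viewer there is one more tool, called after "Call:" as name(argument=value, ...), one argument or row to a line, values as JSON. move_arm: Moves the arm, as the interface text tells. Its arguments: {"type":"object","properties":{"commands":{"type":"array","items":{"type":"array","items":{"type":"number"}}},"squeeze":{"type":"number"}},"required":["commands"]}

```bash
ls; mkdir -p pics; python3 - <<'E'
from station import robot, optics, spotter
import cv2
for n in ("scene","side","wrist"):
    c=optics.capture(n); cv2.imwrite(f"pics/{n}0.png",c["img"][:,:,::-1])
    print(n,c["fx"],c["fy"],c["cx"],c["cy"],c["k1"],c["camera_from_world"].tolist() if hasattr(c["camera_from_world"],'tolist') else c["camera_from_world"])
    for l in ("holder","ring","ring_end","pocket","catch_nose","pick","fork","fork_seat"):
        print(l,[(d["score"],d["xy"]) for d in spotter.spot_point(n,l)][:4])
print(robot.sense())
E
```

```text
pics
scene 618.0435447915662 618.0435447915662 315.95729535486424 227.19678558573807 -0.04752844560234645 [[0.2539264814263856, 0.9671715451595061, 0.010027176281934084, -0.12615538140025018], [0.752912249559029, -0.19114471558504398, -0.629751412993949, -0.38431999144613094], [-0.6071610054132087, 0.1674601443260039, -0.7767320088472829, 1.8405267719828873], [0.0, 0.0, 0.0, 1.0]]
holder [(0.59, [374.8, 208.3])]
ring [(0.68, [440.6, 198.1]), (0.53, [376.0, 198.3])]
ring_end [(0.71, [432.1, 203.8]), (0.64, [392.6, 200.7])]
pocket [(0.85, [386.5, 206.6]), (0.63, [262.7, 201.4])]
catch_nose [(0.42, [395.5, 199.7]), (0.42, [332.2, 282.5])]
pick [(0.72, [233.4, 195.6]), (0.67, [234.4, 224.0])]
fork [(0.84, [243.1, 240.2])]
fork_seat [(0.87, [236.7, 225.1])]
side 563.6544119116141 563.6544119116141 316.9409164449658 241.02840860446858 -0.020739487365027842 [[0.9969161680131108, -0.07830457943045238, 0.005152358127627929, -0.5300258238146558], [-0.05659905848942747, -0.76295032727657, -0.6439746459967856, 0.053365390629603965], [0.05435715713837257, 0.6416971177656908, -0.7650294821240808, 
[... 988 characters left out ...]
8e-03,
        6.23723069e+01, -1.08653693e+00]), 'joint_vel': array([ 0.06738068,  0.0321718 , -0.04349564, -0.01756428,  0.07349043,
        0.03986482]), 'joint_efforts': array([ 7.65365166e-04, -5.44568324e+01, -2.74040830e+01,  6.45654998e-02,
        1.68684649e-02, -8.44645228e-06]), 'position': array([ 0.25359375, -0.5712247 ,  0.19017939]), 'tcp_rot': array([[-2.48197228e-05,  4.05713873e-01, -9.14000138e-01],
       [-9.46579809e-06, -9.14000139e-01, -4.05713873e-01],
       [-1.00000000e+00, -1.41796509e-06,  2.65256357e-05]]), 'wrist_force': array([0.32820263, 0.07174589, 0.07345311]), 'moment': array([-0.02779688, -0.00513302,  0.02421358]), 'gripper_width': 0.08787157848023987}
```

View pics/scene0.png

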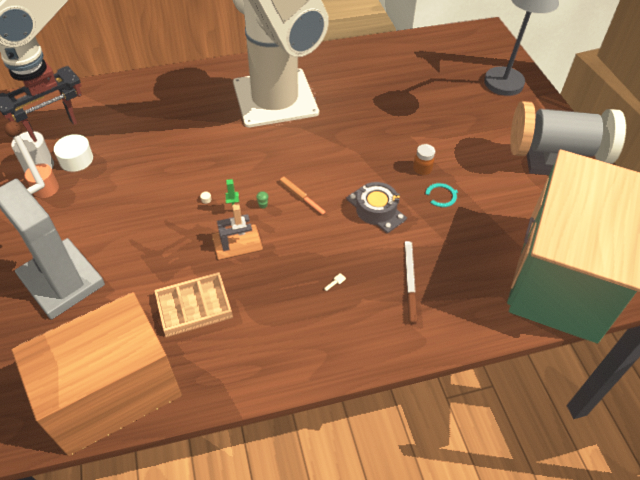

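View pics/side0.png

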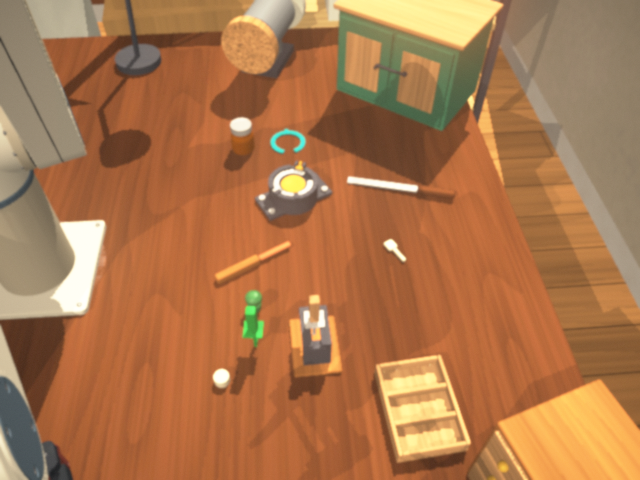

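```bash
python3 - <<'E'
import cv2
a=cv2.imread("pics/side0.png")
cv2.imwrite("pics/side0_h.png",cv2.resize(a[130:230,230:360],None,fx=6,fy=6,interpolation=2))
cv2.imwrite("pics/side0_f.png",cv2.resize(a[280:390,220:360],None,fx=5,fy=5,interpolation=2))
a=cv2.imread("pics/scene0.png")
cv2.imwrite("pics/scene0_h.png",cv2.resize(a[160:250,330:460],None,fx=6,fy=6,interpolation=2))
cv2.imwrite("pics/scene0_f.png",cv2.resize(a[170:270,190:300],None,fx=6,fy=6,interpolation=2))
E
```

```text
(no output)
```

View pics/side0_h.png

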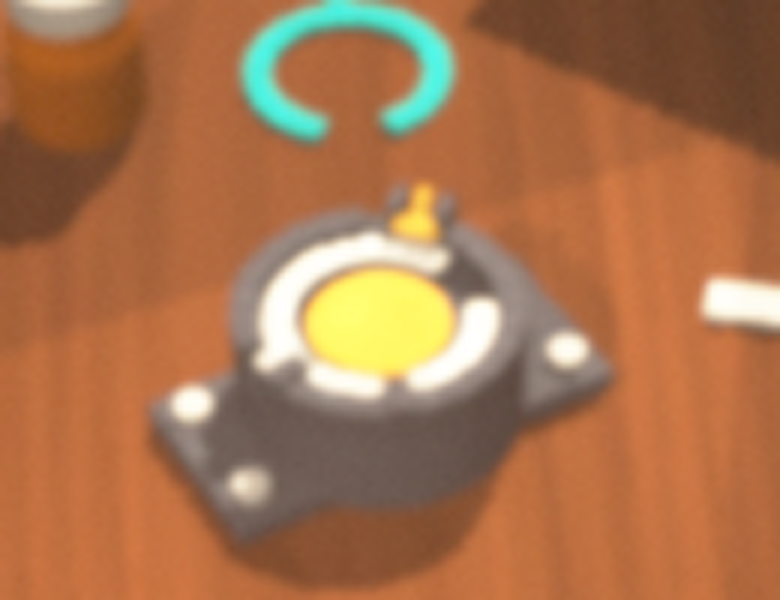

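View pics/side0_f.png

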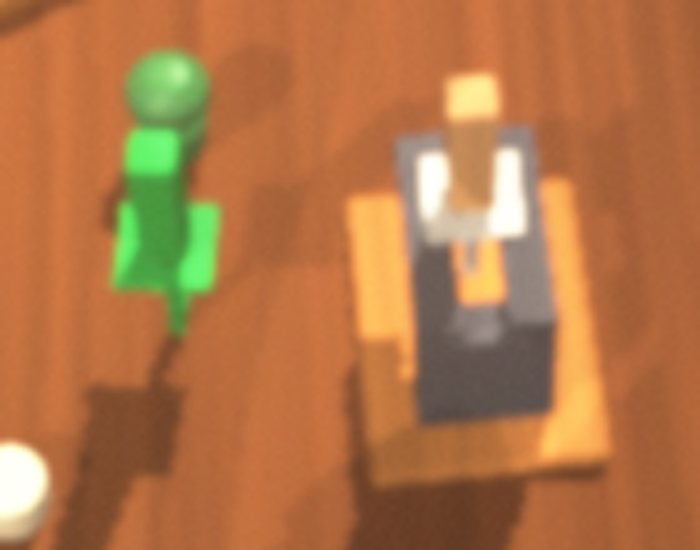

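View pics/scene0_h.png

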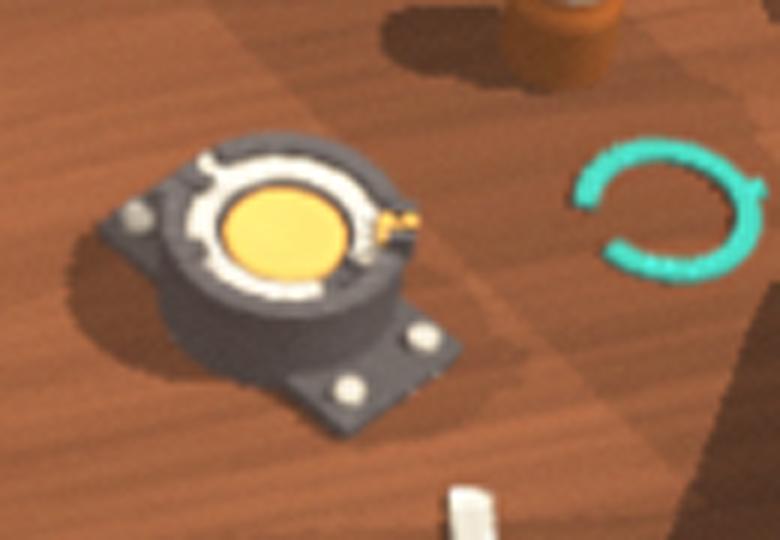

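View pics/scene0_f.png

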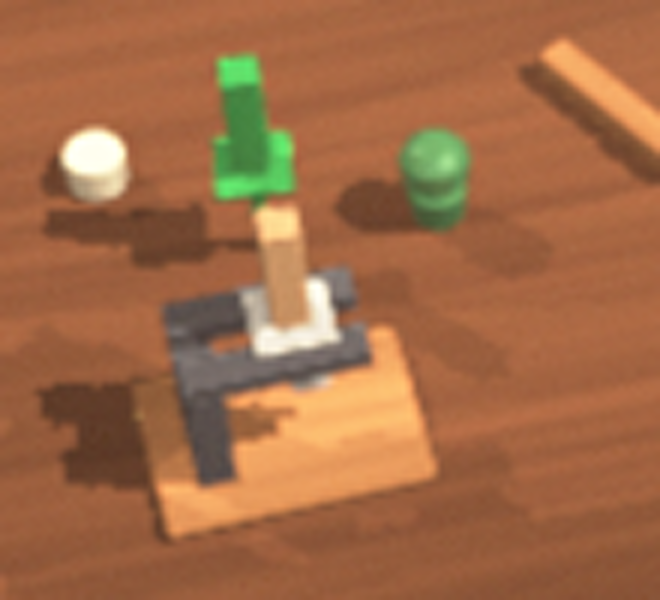

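```bash
cat > h.py <<'E'
import numpy as np, cv2, pickle
def undist(c,xy):
    d=(np.array(xy,float)-[c["cx"],c["cy"]])/[c["fx"],c["fy"]]
    u=d.copy()
    for _ in range(20): u=d/(1+c["k1"]*(u@u))
    return u
def ray(c,xy):
    T=np.array(c["camera_from_world"]); R=T[:3,:3]; t=T[:3,3]
    u=undist(c,xy); d=R.T@np.array([u[0],u[1],1]); return -R.T@t, d/np.linalg.norm(d)
def atz(c,xy,z):
    o,d=ray(c,xy); return o+d*(z-o[2])/d[2]
def tri(L):
    A=np.zeros((3,3));b=np.zeros(3)
    for c,xy in L:
        o,d=ray(c,xy);P=np.eye(3)-np.outer(d,d);A+=P;b+=P@o
    x=np.linalg.solve(A,b)
    return x,[np.linalg.norm((np.eye(3)-np.outer(ray(c,xy)[1],ray(c,xy)[1]))@(x-ray(c,xy)[0])) for c,xy in L]
def proj(c,X):
    T=np.array(c["camera_from_world"]); p=T[:3,:3]@np.array(X)+T[:3,3]; u=p[:2]/p[2]
    return u*(1+c["k1"]*(u@u))*[c["fx"],c["fy"]]+[c["cx"],c["cy"]]
E
python3 - <<'E'
from station import robot, optics, spotter
from h import *
cs=optics.capture("scene"); cd=optics.capture("side")
pickle.dump((cs,cd),open("c0.pkl","wb"))
for n,a,b,z in (("holder",(374.8,208.3),(290.6,198.2),0),("ring",(376,198.3),(295.5,181.3),.04),("ring_end",(392.6,200.7),(303.5,174.3),.04),("pocket",(386.5,206.6),(307.2,181.1),.035),("catch",(395.5,199.7),(295.1,166.9),.048),("pick",(234.4,224),(317.4,321.1),.07),("fork",(243.1,240.2),(312.7,342),0),("seat",(236.7,225.1),(315,318),.07)):
    print(n,tri([(cs,a),(cd,b)]),atz(cs,a,z),atz(cd,b,z))
E
```

```text
holder (array([ 0.48690572,  0.15654991, -0.00180926]), [np.float64(0.001833219613982183), np.float64(0.0018332196139822538)]) [0.48657274 0.15745824 0.        ] [0.48774495 0.15252626 0.        ]
ring (array([0.49858026, 0.15145016, 0.0511636 ]), [np.float64(0.0013266186825304112), np.float64(0.0013266186825303804)]) [0.48801315 0.1566091  0.04      ] [0.4995555  0.16139635 0.04      ]
ring_end (array([0.51430225, 0.18744624, 0.04232423]), [np.float64(0.006770754407180076), np.float64(0.006770754407180207)]) [0.50573382 0.19420984 0.04      ] [0.51741771 0.18122155 0.04      ]
pocket (array([0.52189692, 0.17056557, 0.03593747]), [np.float64(0.004840101954108883), np.float64(0.00484010195410876)]) [0.5164356 0.1750615 0.035    ] [0.52409011 0.1654148  0.035     ]
catch (array([0.50188863, 0.20415125, 0.03905512]), [np.float64(0.0016908092938249528), np.float64(0.0016908092938251115)]) [0.51086594 0.1991119  0.048     ] [0.50079588 0.19654552 0.048     ]
pick (array([ 0.51561875, -0.20203213,  0.07809817]), [np.float64(0.0009506158969099726), np.float64(0.0009506158969099184)]) [ 0.50807044 -0.20086742  0.07      ] [ 0.51650189 -0.19797008  0.07      ]
fork (array([ 0.50689194, -0.18914651, -0.00298737]), [np.float64(0.00478870574388955), np.float64(0.004788705743889562)]) [ 0.50536476 -0.18551607  0.        ] [ 0.50896701 -0.19571402  0.        ]
seat (array([ 0.51365348, -0.19518095,  0.07281711]), [np.float64(0.0015712631979494455), np.float64(0.0015712631979495646)]) [ 0.51267161 -0.19623772  0.07      ] [ 0.51306329 -0.19178538  0.07      ]
```

```bash
python3 - <<'E'
from station import robot, optics, spotter
import numpy as np
c=optics.capture("wrist"); s=robot.sense()
T=c["camera_from_world"];R=T[:3,:3];p=-R.T@T[:3,3]
Rt=s["tcp_rot"]
print("cam pos",p,"in tool",Rt.T@(p-s["position"])); print(Rt.T@R.T)
E
```

```text
cam pos [ 0.33063211 -0.53767215  0.38450924] in tool [-0.19433756  0.00057618 -0.08401367]
[[ 3.27304698e-04 -3.03725462e-01  9.52759538e-01]
 [ 9.99999612e-01 -6.80038670e-04 -5.60319377e-04]
 [ 8.18096591e-04  9.52759351e-01  3.03725122e-01]]
```

View pics/wrist0.png

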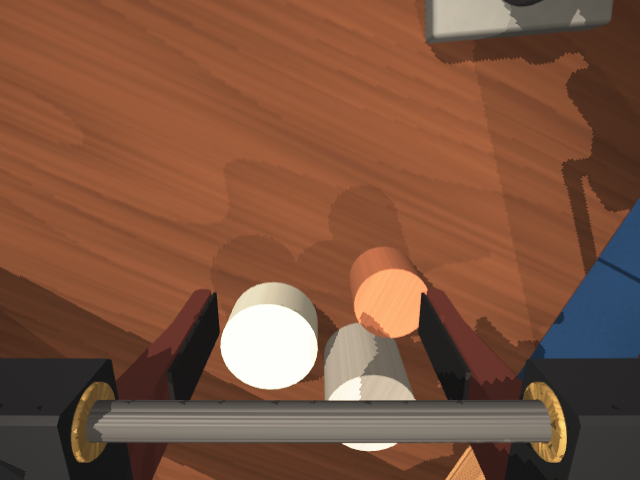

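Call:
move_arm(
  commands=[
    [0, 150, 20, 0, 0, 0, 1],
    [0, 150, 20, 0, 0, 0, 1],
    [0, 150, 20, 0, 0, 0, 1],
    [219, 374, 10, 0, 0, -0.419, 1],
    [219, 374, 10, 0, 0, -0.419, 1],
    [219, 374, 10, 0, 0, -0.419, 1],
    [219, 374, 10, 0, 0, -0.419, 1],
    [219, 374, 10, 0, 0, -0.419, 1],
    [219, 374, 10, 0, 0, -0.419, 1],
    [219, 374, 10, 0, 0, -0.419, 1],
    [219, 374, 10, 0, 0, -0.419, 1],
    [219, 374, 10, 0, 0, -0.419, 1],
  ],
)

```text
clock: 2.7
position: [0.4727, -0.1967, 0.2]
tcp_rot: [[-0.001, 0.001, -1.0], [-0.0, -1.0, -0.001], [-1.0, 0.0, 0.001]]
wrist_force: [-0.3, 0.0, 0.2]
gripper_width: 0.0876
```

```bash
python3 - <<'E'
from station import robot, optics, spotter
import cv2,pickle
c=optics.capture("wrist"); s=robot.sense(); pickle.dump((c,s),open("w1.pkl","wb"))
cv2.imwrite("pics/w1.png",c["img"][:,:,::-1])
for l in ("pick","fork","fork_seat"): print(l,[(d["score"],d["xy"]) for d in spotter.spot_point("wrist",l)][:4])
print(s["clock"],s["position"],s["tcp_rot"],s["joint_vel"])
E
```

```text
pick [(0.82, [317.1, 280.9])]
fork [(0.77, [314.8, 166.7])]
fork_seat []
2.75 [ 0.47221667 -0.19728865  0.20007571] [[-5.51160828e-04 -5.75460445e-04 -9.99999683e-01]
 [-7.85414210e-05 -9.99999831e-01  5.75503820e-04]
 [-9.99999845e-01  7.88585912e-05  5.51115538e-04]] [-1.44047603 -0.26906536  0.41379409 -0.0205263   0.10437684  0.25677823]
```

View pics/w1.png

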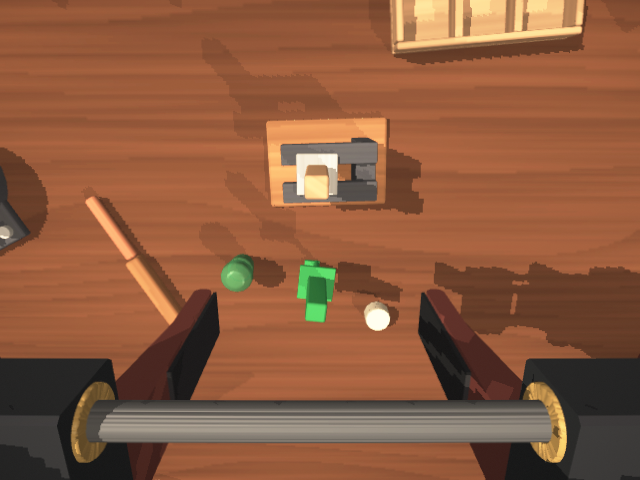

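```bash
python3 - <<'E'
import cv2,pickle
c,s=pickle.load(open("w1.pkl","rb"))
cv2.imwrite("pics/w1c.png",cv2.resize(c["img"][110:215,255:400,::-1],None,fx=5.5,fy=5.5,interpolation=2))
E
```

```text
(no output)
```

View pics/w1c.png

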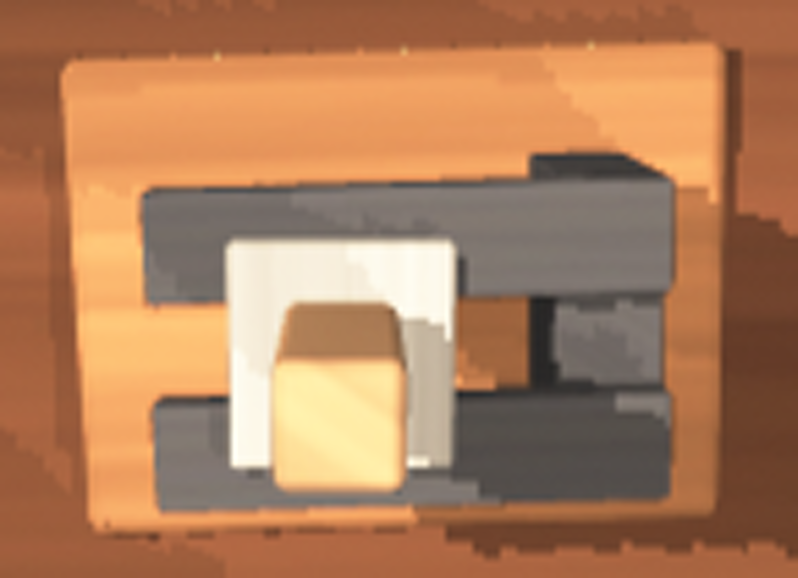

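```bash
python3 - <<'E'
from h import *
c,s=pickle.load(open("w1.pkl","rb"))
P=lambda x,y:(255+x/5.5,110+y/5.5)
for q in ((228,240),(456,240),(455,468),(231,468),(342,354)): print("fl",atz(c,P(*q),.074))
for q in ((275,360),(405,360),(403,490),(275,488),(340,425)): print("ht",atz(c,P(*q),.130))
a=atz(c,P(150,352),.07);b=atz(c,P(672,341),.07);d=a-b
print("slot",a,b,np.degrees(np.arctan2(d[1],d[0])))
for q in ((63,65),(722,45),(92,525),(715,518)): print("foot",atz(c,P(*q),.012))
cs,cd=pickle.load(open("c0.pkl","rb"))
# handle top in side/scene for check
for X in ((.516,-.1975,.13),):print(proj(cs,X),proj(cd,X))
E
```

```text
fl [ 0.52555768 -0.18028296  0.074     ]
fl [ 0.5255585  -0.21189667  0.074     ]
fl [ 0.4935202  -0.21220811  0.074     ]
fl [ 0.49351857 -0.18020094  0.074     ]
fl [ 0.50977614 -0.19607618  0.074     ]
ht [ 0.51734782 -0.18846603  0.13      ]
ht [ 0.51734834 -0.20357523  0.13      ]
ht [ 0.5019922  -0.20345332  0.13      ]
ht [ 0.50223178 -0.18831854  0.13      ]
ht [ 0.50973581 -0.19601198  0.13      ]
slot [ 0.50947394 -0.16870991  0.07      ] [ 0.51104828 -0.24301665  0.07      ] 91.213745150532
foot [ 0.54734189 -0.15075901  0.012     ]
foot [ 0.55046863 -0.25728388  0.012     ]
foot [ 0.47129586 -0.15288166  0.012     ]
foot [ 0.4725362  -0.25991535  0.012     ]
[234.02946934 209.49684458] [317.27644935 300.06885608]
```

Call:
move_arm(
  commands=[
    [-9, 323, 0, 0, 0, 0.82, 1],
    [-9, 323, 0, 0, 0, 0.82, 1],
    [-9, 323, 0, 0, 0, 0.82, 1],
    [-9, 323, 0, 0, 0, 0.82, 1],
    [-9, 323, 0, 0, 0, 0.82, 1],
    [-9, 323, -40, 0, 0, 0.82, 1],
    [-9, 323, -40, 0, 0, 0.82, 1],
    [-9, 323, -40, 0, 0, 0.82, 1],
    [-9, 323, -40, 0, 0, 0.82, 1],
    [-9, 323, -40, 0, 0, 0.82, 1],
  ],
)

```text
clock: 3.9
position: [0.4641, 0.1246, 0.1607]
tcp_rot: [[0.001, 0.729, -0.684], [-0.0, -0.684, -0.729], [-1.0, 0.001, -0.0]]
wrist_force: [0.1, -0.2, -0.2]
gripper_width: 0.0876
```

```bash
python3 - <<'E'
from station import robot, optics, spotter
from h import *
c=optics.capture("wrist"); s=robot.sense(); pickle.dump((c,s),open("w2.pkl","wb"))
cv2.imwrite("pics/w2.png",c["img"][:,:,::-1])
for l,z in (("holder",0),("ring",.04),("ring_end",.04),("pocket",.035),("catch_nose",.048)): print(l,[(d["score"],d["xy"],atz(c,d["xy"],z)) for d in spotter.spot_point("wrist",l)][:4])
print(s["clock"],s["position"],s["tcp_rot"],s["joint_pos"])
E
```

```text
holder [(0.88, [313.9, 163.7], array([0.48955193, 0.15658433, 0.        ]))]
ring []
ring_end [(0.66, [314.9, 120.7], array([0.51516527, 0.18200111, 0.04      ])), (0.63, [195.7, 15.3], array([0.50347107, 0.28844837, 0.04      ]))]
pocket [(0.83, [333.4, 123.7], array([0.52364252, 0.17093076, 0.035     ]))]
catch_nose [(0.64, [295.2, 116.6], array([0.50703653, 0.19374083, 0.048     ]))]
3.95 [0.4642142  0.12453857 0.16084343] [[ 1.13402430e-03  7.28985200e-01 -6.84528518e-01]
 [ 8.08308169e-05 -6.84529023e-01 -7.28985604e-01]
 [-9.99999354e-01  7.71356386e-04 -8.35197012e-04]] [ 1.36065258e+01  1.44496085e+01  1.12716526e+02 -1.35444558e-02
  5.27696258e+01  5.68132907e+01]
```

View pics/w2.png

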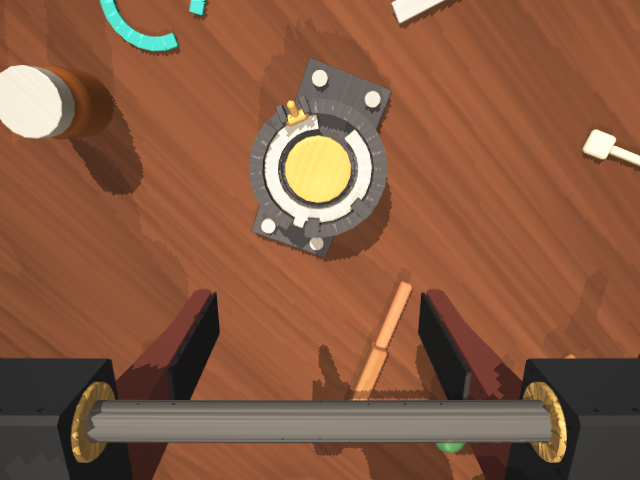

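```bash
python3 - <<'E'
from h import *
c,s=pickle.load(open("w2.pkl","rb"))
cv2.imwrite("pics/w2c.png",cv2.resize(c["img"][90:190,245:395,::-1],None,fx=5,fy=5,interpolation=2))
im=c["img"].astype(int)
m=((im[:,:,0]>180)&(im[:,:,2]<120)&(im[:,:,1]>140)).astype(np.uint8)
n,l,st,ce=cv2.connectedComponentsWithStats(m)
i=1+np.argmax(st[1:,4]);print(st[i],ce[i],atz(c,ce[i],.042))
cn,_=cv2.findContours((l==i).astype(np.uint8),0,1)
P=np.array([atz(c,p[0],.042)[:2] for p in max(cn,key=len)])
A=np.c_[2*P,np.ones(len(P))];x=np.linalg.lstsq(A,(P**2).sum(1),rcond=None)[0]
print("circ",x[:2],np.sqrt(x[2]+x[:2]@x[:2]))
E
```

```text
[356 349  30  42 591] [371.16751269 370.26226734] [ 0.40606277 -0.0059326   0.042     ]
circ [ 0.40476645 -0.00473295] 0.015615897237526098
```

View pics/w2c.png

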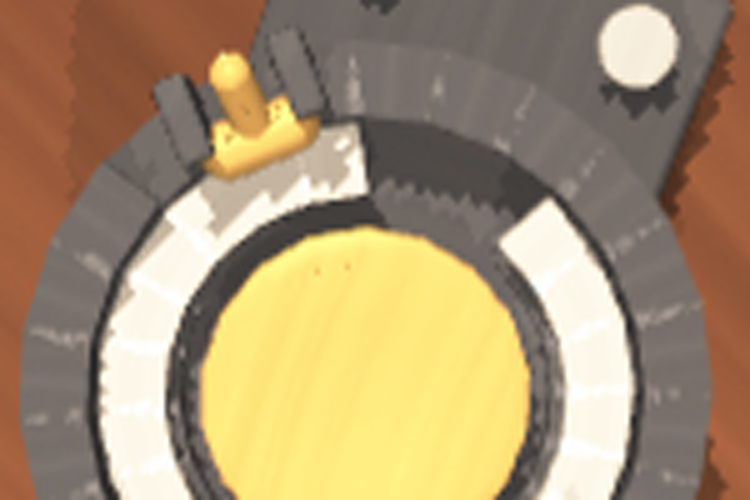

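```bash
python3 - <<'E'
from h import *
c,s=pickle.load(open("w2.pkl","rb"))
im=c["img"].astype(int)
m=((im[:,:,0]>200)&(im[:,:,2]<150)&(im[:,:,1]>170)).astype(np.uint8)
n,l,st,ce=cv2.connectedComponentsWithStats(m)
i=1+np.argmin(np.hypot(*(ce[1:]-[318,168]).T));print(st[i],ce[i],atz(c,ce[i],.042))
cn,_=cv2.findContours((l==i).astype(np.uint8),0,1)
P=np.array([atz(c,p[0],.042)[:2] for p in max(cn,key=len)])
A=np.c_[2*P,np.ones(len(P))];x=np.linalg.lstsq(A,(P**2).sum(1),rcond=None)[0]
C=x[:2];print("circ",C,np.sqrt(x[2]+C@C))
Q=lambda x,y:(245+x/5,90+y/5)
for n,q,z in (("+o",(358,122),.044),("+i",(370,192),.044),("-o",(548,198),.044),("-i",(500,243),.044),("nose",(268,165),.052)):
    w=atz(c,Q(*q),z)[:2]; d=w-C; print(n,w,np.hypot(*d),np.degrees(np.arctan2(d[1],d[0])))
# rim outer
E
```

```text
[ 285  136   66   66 3401] [317.54278153 168.61011467] [0.49283257 0.15544072 0.042     ]
circ [0.49244081 0.1550304 ] 0.024384641029089618
+o [0.51913857 0.18437774] 0.0396741327910111 47.70669671694179
+i [0.51372173 0.17608414] 0.029935552201209945 44.692549130196646
-o [0.53203815 0.15771877] 0.03968849260993286 3.8840131870656593
-i [0.52266029 0.15777274] 0.030343651970944994 5.18525205021611
nose [0.50595501 0.18887684] 0.03644469061167147 68.23417675572357
```

Call:
move_arm(
  commands=[
    [45.6, -320.5, 10, 0, 0, -0.817, 1],
    [45.6, -320.5, 10, 0, 0, -0.817, 1],
    [45.6, -320.5, 10, 0, 0, -0.817, 1],
    [45.6, -320.5, 10, 0, 0, -0.817, 1],
    [45.6, -320.5, 10, 0, 0, -0.817, 1],
    [45.6, -320.5, 10, 0, 0, -0.817, 1],
    [45.6, -320.5, 10, 0, 0, -0.817, 1],
    [45.6, -320.5, 10, 0, 0, -0.817, 1],
    [45.6, -320.5, 10, 0, 0, -0.817, 1],
  ],
)

```text
clock: 5.1
position: [0.5087, -0.1949, 0.17]
tcp_rot: [[-0.001, 0.0, -1.0], [0.001, -1.0, -0.0], [-1.0, -0.001, 0.001]]
wrist_force: [0.4, -0.1, -0.4]
gripper_width: 0.0878
```

```bash
python3 - <<'E'
from station import robot, optics, spotter
from h import *
c=optics.capture("wrist"); s=robot.sense(); pickle.dump((c,s),open("w3.pkl","wb"))
cv2.imwrite("pics/w3.png",c["img"][:,:,::-1])
print(s["clock"],s["position"],s["tcp_rot"],s["joint_pos"],proj(c,(.5098,-.196,.13)))
E
```

```text
5.15 [ 0.5086442  -0.19408484  0.16994887] [[-7.57384308e-04  1.55713397e-03 -9.99998501e-01]
 [ 6.18891091e-04 -9.99998595e-01 -1.55760286e-03]
 [-9.99999522e-01 -6.20069867e-04  7.56419548e-04]] [-2.21483490e+01  1.90106362e+01  1.04558231e+02  1.97701698e-02
  5.64846954e+01  6.77514964e+01] [319.66368043 255.39397494]
```

View pics/w3.png

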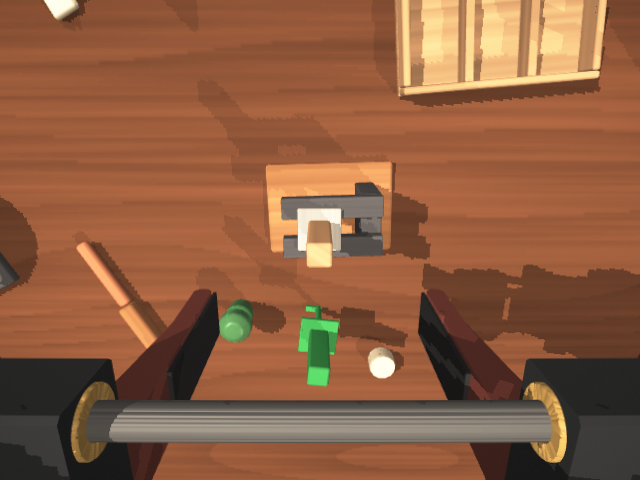

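Call:
move_arm(
  commands=[
    [0, 0, -45, 0, 0, 0, 1],
    [0, 0, -87, 0, 0, 0, 1],
    [0, 0, -87, 0, 0, 0, 1],
    [0, 0, -87, 0, 0, 0, -1],
    [0, 0, -87, 0, 0, 0, -1],
    [0, 0, -87, 0, 0, 0, -1],
    [0, 0, -87, 0, 0, 0, -1],
    [0, 0, -87, 0, 0, 0, -1],
    [0, 0, -87, 0, 0, 0, -1],
    [0, 0, -87, 0, 0, 0, -1],
  ],
  squeeze=45,
)

```text
clock: 6.15
position: [0.5092, -0.1948, 0.0834]
tcp_rot: [[0.0, 0.002, -1.0], [-0.0, -1.0, -0.002], [-1.0, 0.0, -0.0]]
wrist_force: [-0.2, 0.2, 0.5]
gripper_width: 0.0355
```

```bash
python3 - <<'E'
from station import robot, optics, spotter
from h import *
c=optics.capture("wrist"); s=robot.sense(); pickle.dump((c,s),open("w4.pkl","wb"))
cv2.imwrite("pics/w4.png",c["img"][:,:,::-1])
print(s["clock"],s["position"],s["tcp_rot"],s["wrist_force"],s["gripper_width"])
E
```

```text
6.2 [ 0.50920384 -0.19479296  0.08327295] [[ 8.70587941e-05  1.63663568e-03 -9.99998657e-01]
 [-2.60858547e-05 -9.99998660e-01 -1.63663796e-03]
 [-9.99999996e-01  2.62283034e-05 -8.70159844e-05]] [-0.26100402 -0.54943814  0.05194828] 0.031471627314679985
```

View pics/w4.png

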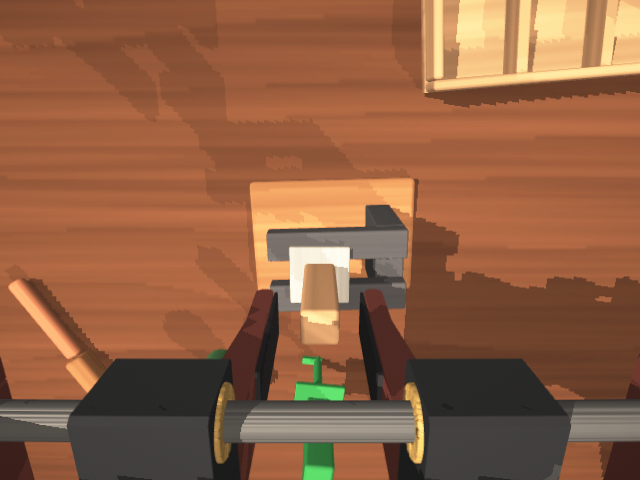

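Fingers closing evenly around the handle (column about 320 between pads at 278 and 360). I'll continue closing.

Call:
move_arm(
  commands=[
    [0, 0, 0, 0, 0, 0, -1],
    [0, 0, 0, 0, 0, 0, -1],
    [0, 0, 0, 0, 0, 0, -1],
    [0, 0, 0, 0, 0, 0, -1],
    [0, 0, 0, 0, 0, 0, -1],
  ],
)

```text
clock: 6.7
position: [0.5091, -0.1947, 0.0831]
tcp_rot: [[-0.0, 0.002, -1.0], [0.0, -1.0, -0.002], [-1.0, -0.0, 0.0]]
wrist_force: [0.3, -0.0, -0.8]
gripper_width: 0.0154
```

```bash
python3 - <<'E'
from station import robot
s=robot.sense();print(s["clock"],s["position"],s["tcp_rot"],s["wrist_force"],s["moment"],s["gripper_width"])
E
```

```text
6.7 [ 0.50913168 -0.19469239  0.0830828 ] [[-1.88166075e-04  1.75504753e-03 -9.99998442e-01]
 [ 8.24042831e-05 -9.99998456e-01 -1.75506306e-03]
 [-9.99999979e-01 -8.27343980e-05  1.88021161e-04]] [ 0.32977234 -0.03531071 -0.83984705] [ 0.02815676  0.02026579 -0.00981812] 0.015407903103101818
```

Call:
move_arm(
  commands=[
    [0, 0, 20, 0, 0, 0, -1],
    [0, 0, 60, 0, 0, 0, -1],
    [0, 0, 90, 0, 0, 0, -1],
    [0, 0, 90, 0, 0, 0, -1],
    [0, 0, 90, 0, 0, 0, -1],
  ],
)

```text
clock: 7.2
position: [0.5092, -0.1947, 0.1733]
tcp_rot: [[0.001, 0.002, -1.0], [-0.0, -1.0, -0.002], [-1.0, 0.0, -0.001]]
wrist_force: [-0.5, -0.7, -0.8]
gripper_width: 0.0158
```

```bash
python3 - <<'E'
from station import robot, optics, spotter
from h import *
s=robot.sense();print(s["clock"],s["position"],s["wrist_force"],s["moment"],s["gripper_width"])
r=[]
for n in ("scene","side","wrist"):
    c=optics.capture(n); r.append(c); cv2.imwrite(f"pics/{n}5.png",c["img"][:,:,::-1])
    for z in (.16,.11,.103): print(n,z,proj(c,(.5095,-.1947,z)))
pickle.dump((r,s),open("p5.pkl","wb"))
a=r[0]["img"][160:250,190:290,::-1];b=r[1]["img"][240:340,270:370,::-1]
cv2.imwrite("pics/p5.png",np.hstack([cv2.resize(a,(400,360),interpolation=2),cv2.resize(b,(400,400),interpolation=2)[:360]]))
E
```

```text
7.2 [ 0.50923308 -0.19469257  0.17333002] [-0.53624877 -0.72285062 -0.81268598] [ 0.03027965  0.00521361 -0.00971272] 0.015758742210690277
scene 0.16 [233.52013147 198.32750343]
scene 0.11 [235.55700948 212.87739658]
scene 0.103 [235.83364275 214.85112731]
side 0.16 [312.93685393 287.56075459]
side 0.11 [312.94638638 306.01344005]
side 0.103 [312.9476689  308.46990544]
wrist 0.16 [318.54393468 272.46506775]
wrist 0.11 [318.61685265 243.61147324]
wrist 0.103 [318.6250516  240.36654929]
```

View pics/p5.png

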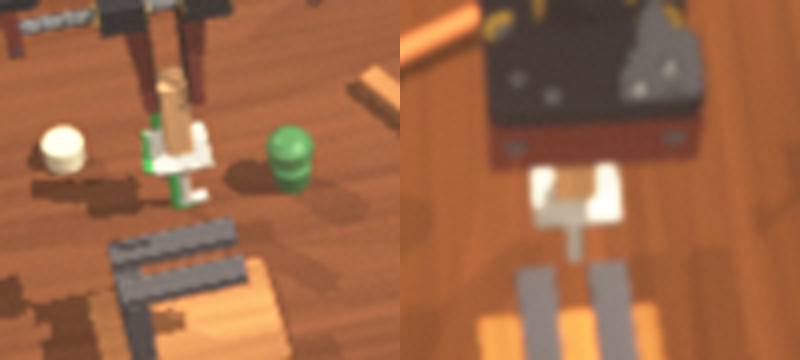

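View pics/wrist5.png

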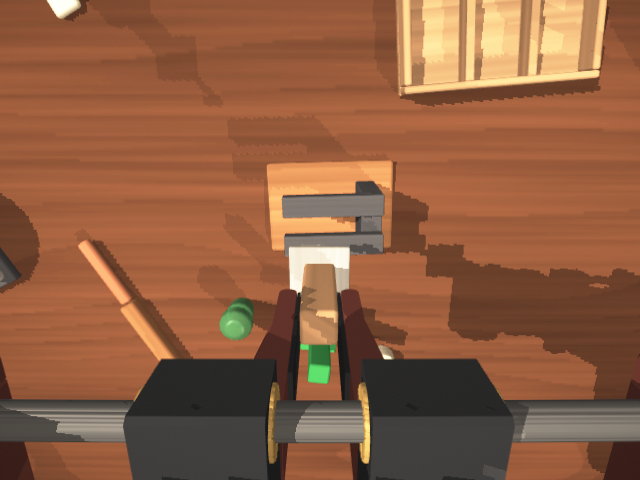

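```bash
python3 - <<'E'
from h import *
r,s=pickle.load(open("p5.pkl","rb"));c=r[2]
for q in ((289.5,247),(349.5,247)): print(atz(c,q,.1642))
c2,s2=pickle.load(open("w2.pkl","rb"))
b=0.1552
import math
C=np.array([.4926,.1552]);ph=math.radians(25.4)
R=np.array([[math.cos(ph),-math.sin(ph)],[math.sin(ph),math.cos(ph)]])
for n,p in (("entry",(34.5,-5)),("final",(34.5,7.8)),("end",(32.7,12.5))): print(n,C+R@np.array(p)/1000)
cs,cd=pickle.load(open("c0.pkl","rb"))
for z in (.048,):
  for a in np.radians([0,90,180,270]): X=np.r_[C+.051*np.array([math.cos(a),math.sin(a)]),z]; print(proj(cs,X),proj(cd,X))
# catch nose check, die centre
print(proj(cs,(*C,.042)),proj(cd,(*C,.042)))
E
```

```text
[ 0.5252891  -0.17972807  0.1642    ]
[ 0.52533067 -0.2106296   0.1642    ]
entry [0.52590974 0.16548159]
final [0.52041937 0.17704428]
end [0.51677737 0.18051787]
[382.89521799 212.80490021] [316.9371515  179.48586684]
[395.75117234 193.85817918] [290.98110386 163.99415825]
[369.99047328 182.99068362] [267.32369662 182.01586661]
[356.64031366 201.37910577] [293.46459271 198.47892323]
[376.10757777 199.20514055] [292.26945702 182.85610811]
```

Call:
move_arm(
  commands=[
    [16.3, 360, 0, 0, 0, 0.808, -1],
    [16.3, 360, 0, 0, 0, 0.808, -1],
    [16.3, 360, 0, 0, 0, 0.808, -1],
    [16.3, 360, 0, 0, 0, 0.808, -1],
    [16.3, 360, 0, 0, 0, 0.808, -1],
    [16.3, 360, 0, 0, 0, 0.808, -1],
    [16.3, 360, 0, 0, 0, 0.808, -1],
    [16.3, 360, 0, 0, 0, 0.808, -1],
    [16.3, 360, -25, 0, 0, 0.808, -1],
    [16.3, 360, -48, 0, 0, 0.808, -1],
    [16.3, 360, -48, 0, 0, 0.808, -1],
    [16.3, 360, -48, 0, 0, 0.808, -1],
  ],
)

```text
clock: 8.55
position: [0.5249, 0.1646, 0.1244]
tcp_rot: [[-0.002, 0.724, -0.69], [-0.001, -0.69, -0.724], [-1.0, -0.001, 0.002]]
wrist_force: [0.0, -0.5, -1.7]
gripper_width: 0.0156
```

```bash
python3 - <<'E'
from station import robot, optics, spotter
from h import *
s=robot.sense();print(s["clock"],s["position"],s["tcp_rot"],s["wrist_force"],s["moment"],s["gripper_width"])
r=[]
for n in ("scene","side","wrist"):
    c=optics.capture(n); r.append(c); cv2.imwrite(f"pics/{n}6.png",c["img"][:,:,::-1])
    for z in (.112,.065): print(n,z,proj(c,(*s["position"][:2],z)))
pickle.dump((r,s),open("p6.pkl","wb"))
a=r[0]["img"][150:250,330:430,::-1];b=r[1]["img"][110:210,250:350,::-1]
cv2.imwrite("pics/p6.png",np.hstack([cv2.resize(a,(400,400),interpolation=2),cv2.resize(b,(400,400),interpolation=2)]))
E
```

```text
8.55 [0.5248785  0.16456421 0.12443074] [[-2.36122499e-03  7.23775584e-01 -6.90031396e-01]
 [-7.85157109e-04 -6.90034449e-01 -7.23776100e-01]
 [-9.99996904e-01 -1.16721516e-03  2.19760413e-03]] [ 0.01981603 -0.52268619 -1.69291226] [-0.032791   -0.01830452  0.00140634] 0.015610481065734556
scene 0.112 [386.65122642 188.71850439]
scene 0.065 [384.74477425 201.84652861]
side 0.112 [307.31482485 153.20944534]
side 0.065 [307.49508592 170.73429521]
wrist 0.112 [316.42728744 274.72467453]
wrist 0.065 [316.74838275 247.42487557]
```

View pics/p6.png

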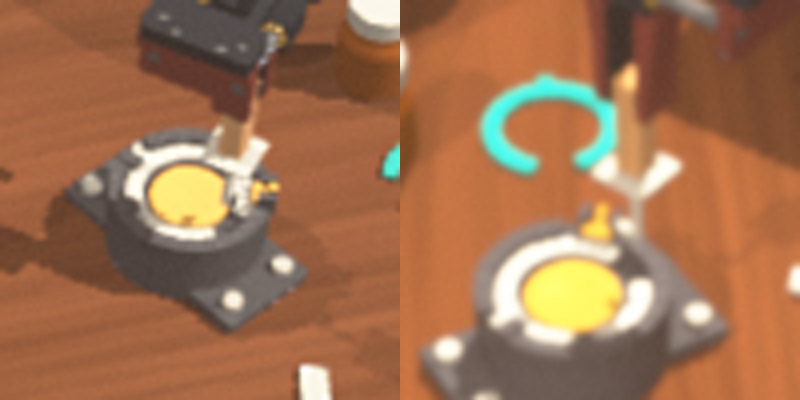

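View pics/wrist6.png

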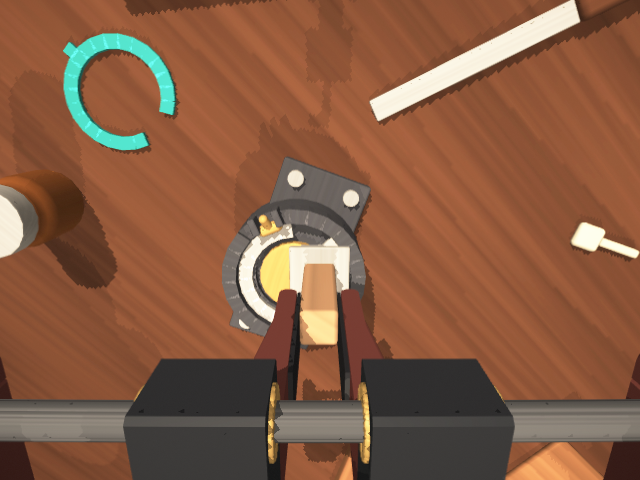

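Call:
move_arm(
  commands=[
    [0, 0, -8, 0, 0, 0, -1],
    [0, 0, -14, 0, 0, 0, -1],
    [0, 0, -17, 0, 0, 0, -1],
    [0, 0, -18, 0, 0, 0, -1],
    [0, 0, -18, 0, 0, 0, -1],
  ],
)

```text
clock: 9.2
position: [0.5254, 0.1653, 0.107]
tcp_rot: [[-0.0, 0.724, -0.69], [-0.0, -0.69, -0.724], [-1.0, -0.0, 0.0]]
wrist_force: [0.1, -0.3, -1.5]
gripper_width: 0.0156
```

```bash
cat > look.py <<'E'
import sys
from station import robot, optics, spotter
from h import *
k=sys.argv[1]
s=robot.sense();print(s["clock"],s["position"].round(4),s["wrist_force"].round(2),s["moment"].round(3),s["gripper_width"])
r=[]
for n in ("scene","side"): r.append(optics.capture(n))
pickle.dump((r,s),open(f"p{k}.pkl","wb"))
a=r[0]["img"][150:250,330:430,::-1];b=r[1]["img"][110:210,250:350,::-1]
cv2.imwrite(f"pics/p{k}.png",np.hstack([cv2.resize(a,(400,400),interpolation=2),cv2.resize(b,(400,400),interpolation=2)]))
E
python3 look.py 7
```

```text
9.2 [0.5254 0.1653 0.107 ] [ 0.12 -0.3  -1.49] [-0.041 -0.014  0.023] 0.015567422399172713
```

View pics/p7.png

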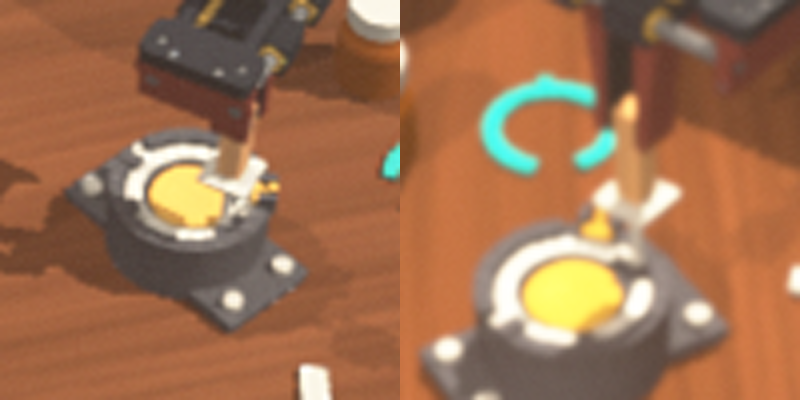

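Call:
move_arm(
  commands=[
    [0, 0, -1, 0, 0, 0, -1],
    [0, 0, -2, 0, 0, 0, -1],
    [0, 0, -3, 0, 0, 0, -1],
    [0, 0, -4, 0, 0, 0, -1],
    [0, 0, -4, 0, 0, 0, -1],
  ],
)

```text
clock: 9.8
position: [0.5254, 0.1653, 0.103]
tcp_rot: [[-0.0, 0.724, -0.69], [-0.0, -0.69, -0.724], [-1.0, -0.0, 0.0]]
wrist_force: [-0.1, 0.3, -1.8]
gripper_width: 0.0157
```

Call:
move_arm(
  commands=[
    [0, 0, -1, 0, 0, 0, -1],
    [0, 0, -2, 0, 0, 0, -1],
    [0, 0, -2, 0, 0, 0, -1],
  ],
)

```text
clock: 10.1
position: [0.5254, 0.1653, 0.101]
tcp_rot: [[-0.0, 0.724, -0.69], [-0.0, -0.69, -0.724], [-1.0, -0.0, 0.0]]
wrist_force: [0.5, 0.0, -0.9]
gripper_width: 0.016
```

```bash
python3 look.py 8; python3 -c "
from station import optics;import cv2
cv2.imwrite('pics/w8.png',cv2.resize(optics.capture('wrist')['img'][180:360,210:410,::-1],None,fx=3,fy=3,interpolation=2))"
```

```text
10.1 [0.5254 0.1653 0.101 ] [ 0.49  0.04 -0.89] [-0.039  0.001  0.012] 0.015972813033426795
```

View pics/p8.png

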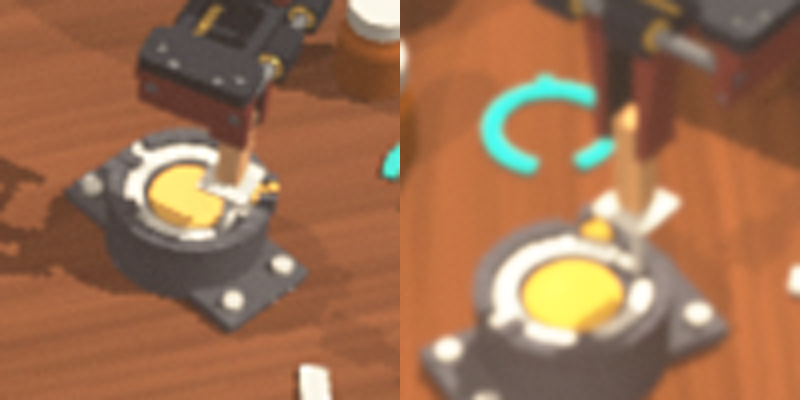

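View pics/w8.png

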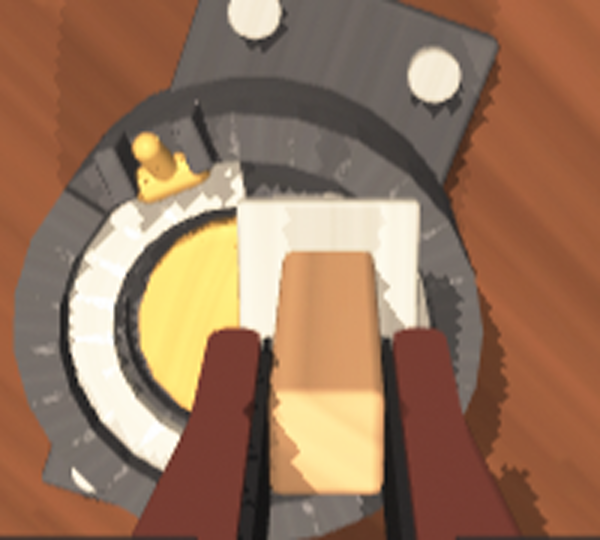

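Call:
move_arm(
  commands=[
    [0, 0, -1, 0, 0, 0, -1],
    [0, 0, -2, 0, 0, 0, -1],
    [0, 0, -2, 0, 0, 0, -1],
  ],
)

```text
clock: 10.55
position: [0.5254, 0.1652, 0.099]
tcp_rot: [[-0.0, 0.724, -0.69], [-0.0, -0.69, -0.724], [-1.0, -0.0, 0.0]]
wrist_force: [-0.3, -0.3, -1.5]
gripper_width: 0.0156
```

Call:
move_arm(
  commands=[
    [0, 0, -1, 0, 0, 0, -1],
    [0, 0, -2, 0, 0, 0, -1],
    [0, 0, -2, 0, 0, 0, -1],
  ],
)

```text
clock: 10.85
position: [0.5254, 0.1653, 0.097]
tcp_rot: [[-0.0, 0.724, -0.69], [-0.0, -0.69, -0.724], [-1.0, -0.0, 0.0]]
wrist_force: [-0.1, -0.5, -1.3]
gripper_width: 0.0158
```

Call:
move_arm(
  commands=[
    [0, 0, -1, 0, 0, 0, -1],
    [0, 0, -1, 0, 0, 0, -1],
  ],
)

```text
clock: 11.05
position: [0.5254, 0.1652, 0.0961]
tcp_rot: [[-0.0, 0.724, -0.69], [-0.0, -0.69, -0.724], [-1.0, -0.0, 0.0]]
wrist_force: [0.4, 0.1, -0.9]
gripper_width: 0.0155
```

Call:
move_arm(
  commands=[
    [0, 0, -1, 0, 0, 0, -1],
    [0, 0, -1, 0, 0, 0, -1],
  ],
)

```text
clock: 11.25
position: [0.5254, 0.1653, 0.095]
tcp_rot: [[-0.0, 0.724, -0.69], [-0.0, -0.69, -0.724], [-1.0, -0.0, 0.0]]
wrist_force: [0.4, 0.4, -1.4]
gripper_width: 0.0156
```

Call:
move_arm(
  commands=[
    [0, 0, -0.5, 0, 0, 0, -1],
    [0, 0, -1, 0, 0, 0, -1],
  ],
)

```text
clock: 11.45
position: [0.5255, 0.1653, 0.0941]
tcp_rot: [[0.0, 0.724, -0.69], [0.0, -0.69, -0.724], [-1.0, 0.0, -0.0]]
wrist_force: [-0.1, -0.1, -1.2]
gripper_width: 0.0156
```

Call:
move_arm(
  commands=[
    [0, 0, -0.5, 0, 0, 0, -1],
    [0, 0, -1, 0, 0, 0, -1],
  ],
)

```text
clock: 11.65
position: [0.5255, 0.1653, 0.0931]
tcp_rot: [[0.0, 0.724, -0.69], [0.0, -0.69, -0.724], [-1.0, 0.0, -0.0]]
wrist_force: [0.3, 1.1, -1.1]
gripper_width: 0.0157
```

```bash
python3 look.py 9
```

```text
11.65 [0.5255 0.1653 0.0931] [ 0.32  1.1  -1.11] [ 0.013  0.003 -0.034] 0.015693867423276033
```

View pics/p9.png

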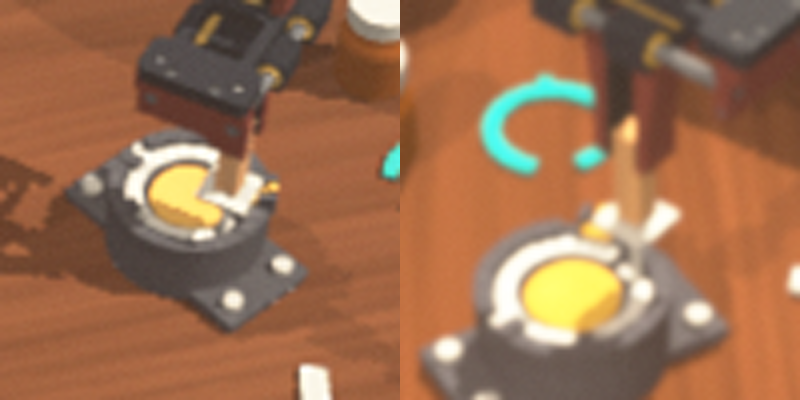

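Call:
move_arm(
  commands=[
    [0, 0, -0.3, 0, 0, 0, -1],
    [0, 0, -0.5, 0, 0, 0, -1],
  ],
)

```text
clock: 11.95
position: [0.5255, 0.1653, 0.0927]
tcp_rot: [[0.0, 0.724, -0.69], [0.0, -0.69, -0.724], [-1.0, -0.0, -0.0]]
wrist_force: [0.1, -0.6, -1.0]
gripper_width: 0.0157
```

Call:
move_arm(
  commands=[
    [0, 0, -0.3, 0, 0, 0, -1],
    [0, 0, -0.5, 0, 0, 0, -1],
  ],
)

```text
clock: 12.15
position: [0.5255, 0.1653, 0.0922]
tcp_rot: [[0.0, 0.724, -0.69], [0.0, -0.69, -0.724], [-1.0, 0.0, -0.0]]
wrist_force: [0.9, -0.5, -0.6]
gripper_width: 0.0157
```

```bash
python3 -c "
from station import robot
s=robot.sense();print(s['clock'],s['position'],s['wrist_force'],s['moment'])"
```

```text
12.15 [0.52554912 0.16530087 0.09218756] [ 0.90432206 -0.5029385  -0.63366532] [-0.05463405 -0.01560082 -0.0010933 ]
```

Call:
move_arm(
  commands=[
    [0, 0, -0.3, 0, 0, 0, -1],
    [0, 0, -0.5, 0, 0, 0, -1],
  ],
)

```text
clock: 12.35
position: [0.5255, 0.1653, 0.0916]
tcp_rot: [[-0.0, 0.724, -0.69], [0.0, -0.69, -0.724], [-1.0, -0.0, 0.0]]
wrist_force: [0.3, -0.6, -1.8]
gripper_width: 0.0156
```

Call:
move_arm(
  commands=[
    [0, 0, -0.3, 0, 0, 0, -1],
    [0, 0, -0.5, 0, 0, 0, -1],
  ],
)

```text
clock: 12.55
position: [0.5255, 0.1653, 0.0912]
tcp_rot: [[-0.0, 0.724, -0.69], [0.0, -0.69, -0.724], [-1.0, -0.0, -0.0]]
wrist_force: [0.2, -0.2, -1.3]
gripper_width: 0.0157
```

Call:
move_arm(
  commands=[
    [0, 0, -0.3, 0, 0, 0, -1],
    [0, 0, -0.5, 0, 0, 0, -1],
  ],
)

```text
clock: 12.75
position: [0.5255, 0.1653, 0.0906]
tcp_rot: [[-0.0, 0.724, -0.69], [-0.0, -0.69, -0.724], [-1.0, -0.0, 0.0]]
wrist_force: [0.5, 0.2, -1.8]
gripper_width: 0.0154
```

Call:
move_arm(
  commands=[
    [0, 0, -0.3, 0, 0, 0, -1],
    [0, 0, -0.5, 0, 0, 0, -1],
  ],
)

```text
clock: 12.95
position: [0.5255, 0.1653, 0.0901]
tcp_rot: [[-0.0, 0.724, -0.69], [-0.0, -0.69, -0.724], [-1.0, -0.0, 0.0]]
wrist_force: [-0.2, 0.4, -0.5]
gripper_width: 0.0158
```

Call:
move_arm(
  commands=[
    [0, 0, -0.3, 0, 0, 0, -1],
    [0, 0, -0.5, 0, 0, 0, -1],
  ],
)

```text
clock: 13.15
position: [0.5258, 0.1654, 0.0901]
tcp_rot: [[0.001, 0.724, -0.69], [0.0, -0.69, -0.724], [-1.0, 0.0, -0.001]]
wrist_force: [-0.0, 0.0, 4.4]
gripper_width: 0.0156
```

```bash
python3 look.py 10;  python3 -c "
from station import optics;import cv2
cv2.imwrite('pics/w10.png',cv2.resize(optics.capture('wrist')['img'][180:360,210:410,::-1],None,fx=3,fy=3,interpolation=2))"
```

```text
13.15 [0.5258 0.1654 0.0901] [-0.01  0.03  4.39] [-0.124  0.137  0.041] 0.015565471504472442
```

View pics/p10.png

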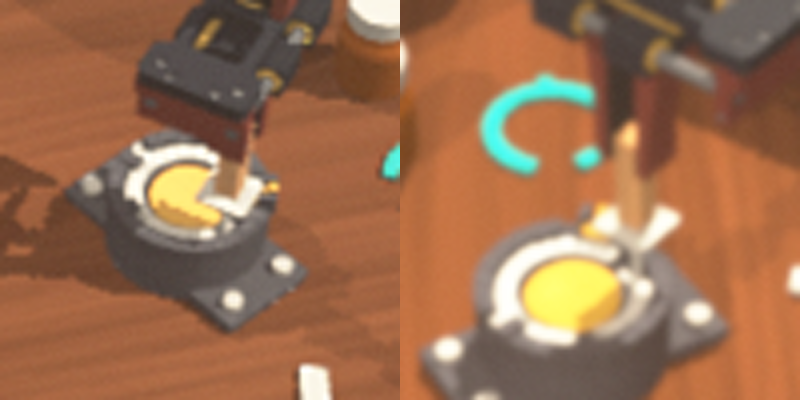

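View pics/w10.png

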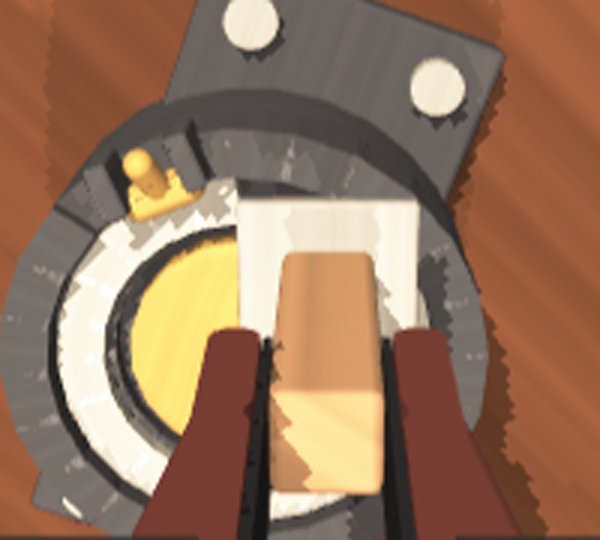

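Call:
move_arm(
  commands=[
    [0, 0, 1.2, 0, 0, 0, -1],
    [0, 0, 1.2, 0, 0, 0, -1],
    [-0.9, 1.8, 1.2, 0, 0, 0, -1],
    [-1.7, 3.6, 1.2, 0, 0, 0, -1],
    [-1.7, 3.6, 1.2, 0, 0, 0, -1],
  ],
)

```text
clock: 13.8
position: [0.5235, 0.1691, 0.0907]
tcp_rot: [[-0.0, 0.724, -0.689], [-0.0, -0.689, -0.724], [-1.0, -0.0, 0.0]]
wrist_force: [-0.1, -0.2, -1.0]
gripper_width: 0.0152
```

Call:
move_arm(
  commands=[
    [-0.4, 0.9, 0, 0, 0, 0, -1],
    [-0.9, 1.8, 0, 0, 0, 0, -1],
    [-0.9, 1.8, 0, 0, 0, 0, -1],
  ],
)

```text
clock: 14.1
position: [0.5228, 0.1708, 0.0908]
tcp_rot: [[-0.0, 0.724, -0.69], [-0.0, -0.69, -0.724], [-1.0, -0.0, 0.0]]
wrist_force: [0.1, 0.6, -1.1]
gripper_width: 0.0155
```

```bash
python3 look.py 11
```

```text
14.1 [0.5228 0.1708 0.0908] [ 0.11  0.6  -1.13] [-0.037 -0.012  0.013] 0.01545744877678817
```

View pics/p11.png

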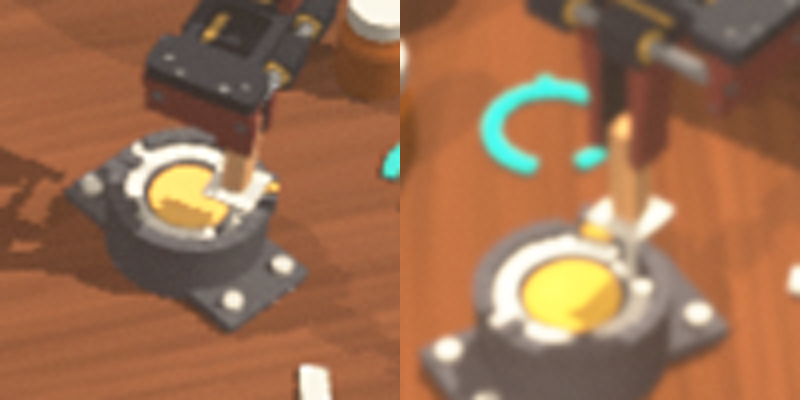

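Call:
move_arm(
  commands=[
    [-0.4, 0.9, 0, 0, 0, 0, -1],
    [-0.9, 1.8, 0, 0, 0, 0, -1],
    [-0.9, 1.8, 0, 0, 0, 0, -1],
  ],
)

```text
clock: 14.5
position: [0.522, 0.1726, 0.0909]
tcp_rot: [[-0.0, 0.724, -0.69], [0.0, -0.69, -0.724], [-1.0, -0.0, -0.0]]
wrist_force: [-0.1, -0.8, -1.0]
gripper_width: 0.0157
```

Call:
move_arm(
  commands=[
    [-0.4, 0.9, 0, 0, 0, 0, -1],
    [-0.9, 1.8, 0, 0, 0, 0, -1],
    [-0.9, 1.8, 0, 0, 0, 0, -1],
  ],
)

```text
clock: 14.8
position: [0.521, 0.1744, 0.0909]
tcp_rot: [[-0.0, 0.724, -0.69], [0.0, -0.69, -0.724], [-1.0, -0.0, 0.0]]
wrist_force: [0.1, -0.3, -1.6]
gripper_width: 0.016
```

Call:
move_arm(
  commands=[
    [-0.4, 0.9, 0, 0, 0, 0, -1],
    [-0.8, 1.6, 0, 0, 0, 0, -1],
    [-0.8, 1.6, 0, 0, 0, 0, -1],
  ],
)

```text
clock: 15.1
position: [0.5202, 0.176, 0.0908]
tcp_rot: [[-0.0, 0.724, -0.69], [-0.0, -0.69, -0.724], [-1.0, -0.0, 0.0]]
wrist_force: [-0.8, 0.3, -1.4]
gripper_width: 0.0154
```

```bash
python3 look.py 12; python3 -c "
from station import optics;import cv2
cv2.imwrite('pics/w12.png',cv2.resize(optics.capture('wrist')['img'][180:360,210:410,::-1],None,fx=3,fy=3,interpolation=2))"
```

```text
15.1 [0.5202 0.176  0.0908] [-0.78  0.31 -1.39] [-0.037 -0.085 -0.018] 0.01538422249846935
```

View pics/p12.png

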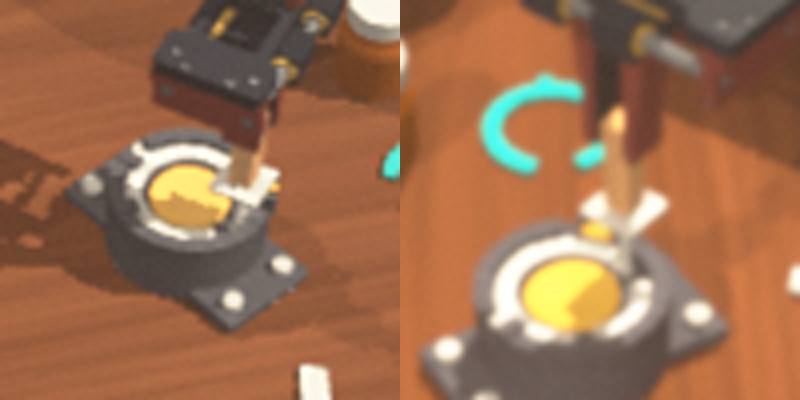

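View pics/w12.png

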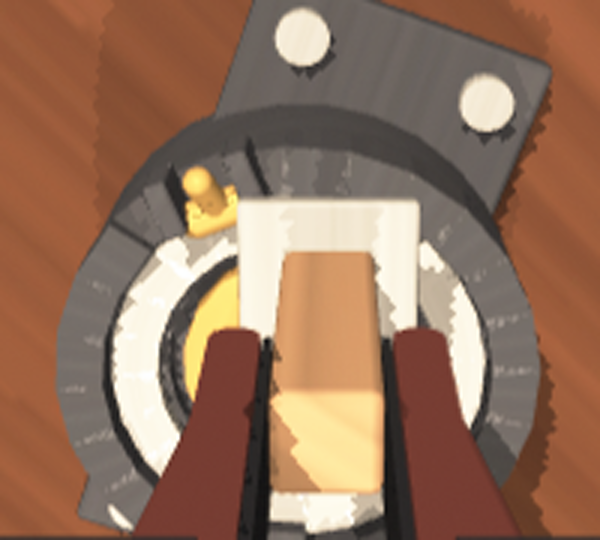

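Call:
move_arm(
  commands=[
    [0, 0, 0.5, 0, 0, 0, -1],
    [0, 0, 1, 0, 0, 0, -1],
    [0, 0, 1.5, 0, 0, 0, -1],
    [0, 0, 1.5, 0, 0, 0, -1],
  ],
)

```text
clock: 15.65
position: [0.5203, 0.1758, 0.0924]
tcp_rot: [[-0.0, 0.724, -0.69], [-0.0, -0.69, -0.724], [-1.0, -0.0, 0.0]]
wrist_force: [-0.4, -0.6, -3.2]
gripper_width: 0.0152
```

Call:
move_arm(
  commands=[
    [0, 0, 0.4, 0, 0, 0, -1],
    [0, 0, 0.8, 0, 0, 0, -1],
    [0, 0, 0.8, 0, 0, 0, -1],
  ],
)

```text
clock: 15.95
position: [0.5201, 0.1758, 0.0929]
tcp_rot: [[-0.0, 0.724, -0.69], [-0.0, -0.69, -0.724], [-1.0, -0.0, 0.0]]
wrist_force: [0.5, -0.8, -5.2]
gripper_width: 0.0156
```

Contact with the ring (−4 N). Continuing to lift gently.

Call:
move_arm(
  commands=[
    [0, 0, 0.4, 0, 0, 0, -1],
    [0, 0, 0.8, 0, 0, 0, -1],
    [0, 0, 0.8, 0, 0, 0, -1],
  ],
)

```text
clock: 16.25
position: [0.5199, 0.1758, 0.0935]
tcp_rot: [[-0.001, 0.724, -0.69], [-0.0, -0.69, -0.724], [-1.0, -0.0, 0.001]]
wrist_force: [0.2, -0.2, -8.6]
gripper_width: 0.0152
```

Call:
move_arm(
  commands=[
    [0, 0, 0.4, 0, 0, 0, -1],
    [0, 0, 0.8, 0, 0, 0, -1],
    [0, 0, 0.8, 0, 0, 0, -1],
  ],
)

```text
clock: 16.55
position: [0.5201, 0.1758, 0.0947]
tcp_rot: [[-0.0, 0.724, -0.69], [-0.0, -0.69, -0.724], [-1.0, -0.0, 0.0]]
wrist_force: [1.0, -1.5, -7.1]
gripper_width: 0.0156
```

Call:
move_arm(
  commands=[
    [0, 0, 0.4, 0, 0, 0, -1],
    [0, 0, 0.8, 0, 0, 0, -1],
    [0, 0, 0.8, 0, 0, 0, -1],
  ],
)

```text
clock: 16.85
position: [0.5205, 0.176, 0.0959]
tcp_rot: [[0.0, 0.724, -0.69], [0.0, -0.69, -0.724], [-1.0, 0.0, -0.0]]
wrist_force: [0.2, -0.4, -3.6]
gripper_width: 0.0157
```

```bash
python3 look.py 13
```

```text
16.85 [0.5205 0.176  0.0959] [ 0.21 -0.42 -3.57] [-0.234  0.252  0.027] 0.015664336315933277
```

View pics/p13.png

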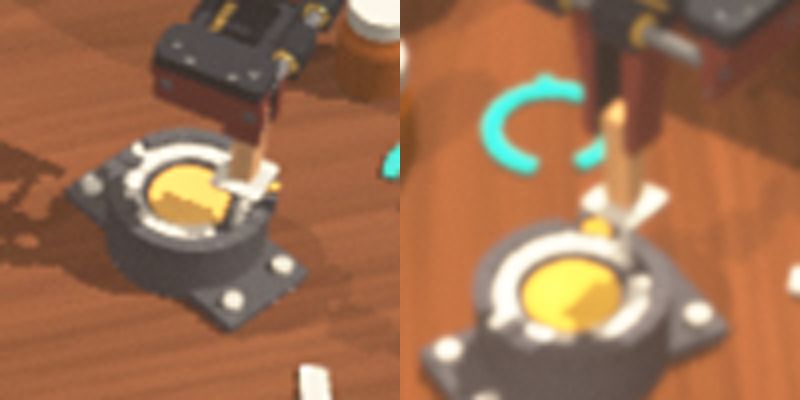

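Call:
move_arm(
  commands=[
    [0, 0, 0, 0, 0, 0, -1],
    [0, 0, 0, 0, 0, 0, -1],
  ],
)

```text
clock: 17.15
position: [0.5205, 0.1759, 0.0958]
tcp_rot: [[0.0, 0.724, -0.69], [0.0, -0.69, -0.724], [-1.0, 0.0, -0.0]]
wrist_force: [-0.7, -0.2, -3.4]
gripper_width: 0.0158
```

```bash
python3 look.py 14; python3 -c "
from station import optics;import cv2,pickle
c=optics.capture('wrist');pickle.dump(c,open('w14.pkl','wb'))
cv2.imwrite('pics/w14.png',cv2.resize(c['img'][180:360,210:410,::-1],None,fx=3,fy=3,interpolation=2))"
```

```text
17.15 [0.5205 0.1759 0.0958] [-0.71 -0.22 -3.43] [-0.193  0.087  0.013] 0.01576210338223443
```

View pics/w14.png

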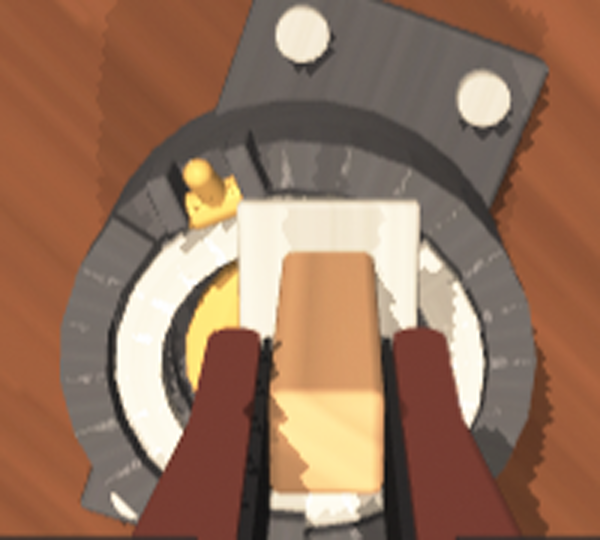

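Call:
move_arm(
  commands=[
    [0, 0, 0.5, 0, 0, 0, -1],
    [0, 0, 1, 0, 0, 0, -1],
    [0, 0, 1, 0, 0, 0, -1],
  ],
)

```text
clock: 17.6
position: [0.5203, 0.1759, 0.0965]
tcp_rot: [[0.0, 0.724, -0.69], [0.0, -0.69, -0.724], [-1.0, -0.0, -0.0]]
wrist_force: [-0.5, -0.8, -4.6]
gripper_width: 0.0156
```

Call:
move_arm(
  commands=[
    [0, 0, 0.5, 0, 0, 0, -1],
    [0, 0, 1, 0, 0, 0, -1],
    [0, 0, 1, 0, 0, 0, -1],
  ],
)

```text
clock: 17.9
position: [0.5204, 0.1759, 0.0977]
tcp_rot: [[0.0, 0.724, -0.69], [0.0, -0.69, -0.724], [-1.0, 0.0, -0.0]]
wrist_force: [-0.2, -0.3, -4.4]
gripper_width: 0.0157
```

```bash
python3 look.py 15
```

```text
17.9 [0.5204 0.1759 0.0977] [-0.23 -0.27 -4.39] [-0.172  0.03   0.003] 0.01571956761119604
```

View pics/p15.png

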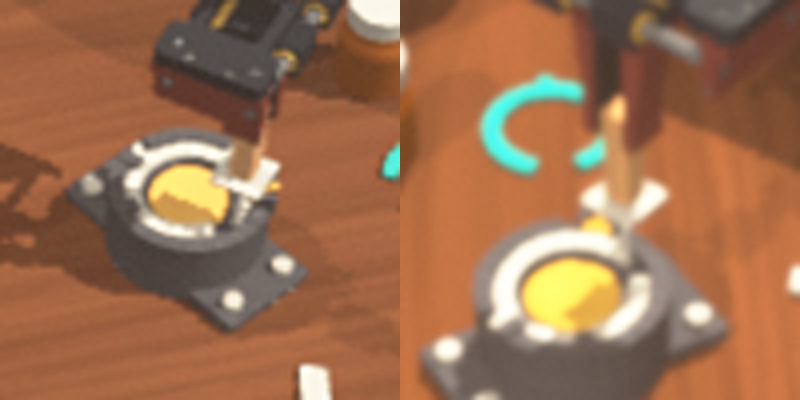

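Call:
move_arm(
  commands=[
    [0, 0, 0.5, 0, 0, 0, -1],
    [0, 0, 1, 0, 0, 0, -1],
    [0, 0, 1, 0, 0, 0, -1],
  ],
)

```text
clock: 18.3
position: [0.5204, 0.1759, 0.0987]
tcp_rot: [[0.0, 0.724, -0.69], [0.0, -0.69, -0.724], [-1.0, 0.0, -0.0]]
wrist_force: [-0.7, 0.0, -3.6]
gripper_width: 0.0156
```

Call:
move_arm(
  commands=[
    [0, 0, 0.5, 0, 0, 0, -1],
    [0, 0, 1, 0, 0, 0, -1],
    [0, 0, 1, 0, 0, 0, -1],
  ],
)

```text
clock: 18.6
position: [0.5203, 0.1759, 0.0996]
tcp_rot: [[-0.0, 0.724, -0.69], [-0.0, -0.69, -0.724], [-1.0, -0.0, 0.0]]
wrist_force: [-0.7, -0.1, -5.8]
gripper_width: 0.0158
```

Call:
move_arm(
  commands=[
    [0, 0, 0.5, 0, 0, 0, -1],
    [0, 0, 1, 0, 0, 0, -1],
    [0, 0, 1, 0, 0, 0, -1],
  ],
)

```text
clock: 18.9
position: [0.5207, 0.1761, 0.101]
tcp_rot: [[0.001, 0.724, -0.69], [0.0, -0.69, -0.724], [-1.0, 0.0, -0.001]]
wrist_force: [-0.5, -0.1, -1.4]
gripper_width: 0.0157
```

```bash
python3 look.py 16; python3 -c "
from station import optics;import cv2,pickle
c=optics.capture('wrist');pickle.dump(c,open('w14.pkl','wb'))
cv2.imwrite('pics/w16.png',cv2.resize(c['img'][180:360,210:410,::-1],None,fx=3,fy=3,interpolation=2))"
```

```text
18.9 [0.5207 0.1761 0.101 ] [-0.46 -0.11 -1.4 ] [-0.024 -0.01   0.024] 0.015664108528202665
```

View pics/p16.png

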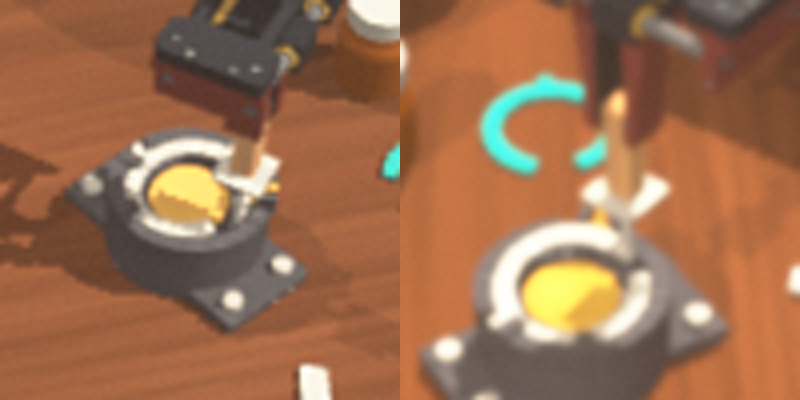

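View pics/w16.png

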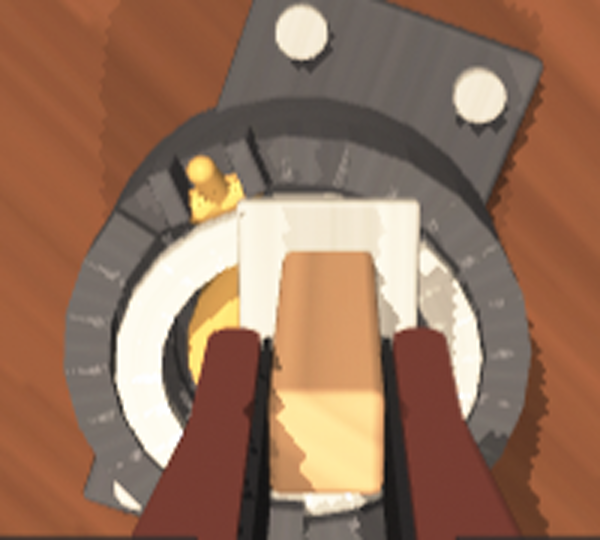

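Call:
move_arm(
  commands=[
    [0, 0, 0.5, 0, 0, 0, -1],
    [0, 0, 1, 0, 0, 0, -1],
    [0, 0, 1, 0, 0, 0, -1],
  ],
)

```text
clock: 19.35
position: [0.5205, 0.176, 0.1018]
tcp_rot: [[0.0, 0.724, -0.69], [0.0, -0.69, -0.724], [-1.0, 0.0, -0.0]]
wrist_force: [1.1, -0.5, -0.6]
gripper_width: 0.0155
```

Call:
move_arm(
  commands=[
    [0, 0, 0.5, 0, 0, 0, -1],
    [0, 0, 1, 0, 0, 0, -1],
    [0, 0, 1, 0, 0, 0, -1],
  ],
)

```text
clock: 19.65
position: [0.5203, 0.1759, 0.1026]
tcp_rot: [[-0.0, 0.724, -0.69], [0.0, -0.69, -0.724], [-1.0, -0.0, -0.0]]
wrist_force: [-0.2, -0.1, -2.3]
gripper_width: 0.0157
```

```bash
python3 look.py 17; python3 -c "
from station import optics;import cv2,pickle
c=optics.capture('wrist')
cv2.imwrite('pics/w17.png',cv2.resize(c['img'][180:360,210:410,::-1],None,fx=3,fy=3,interpolation=2))"
```

```text
19.65 [0.5203 0.1759 0.1026] [-0.23 -0.14 -2.28] [-0.028 -0.006 -0.043] 0.015666171136844643
```

View pics/w17.png

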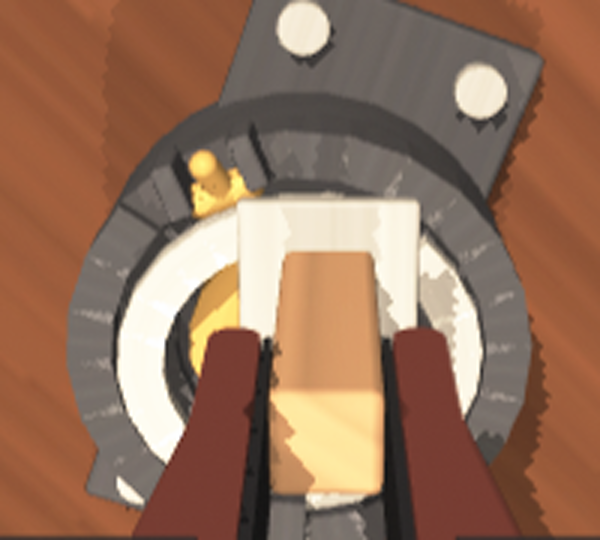

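View pics/p17.png

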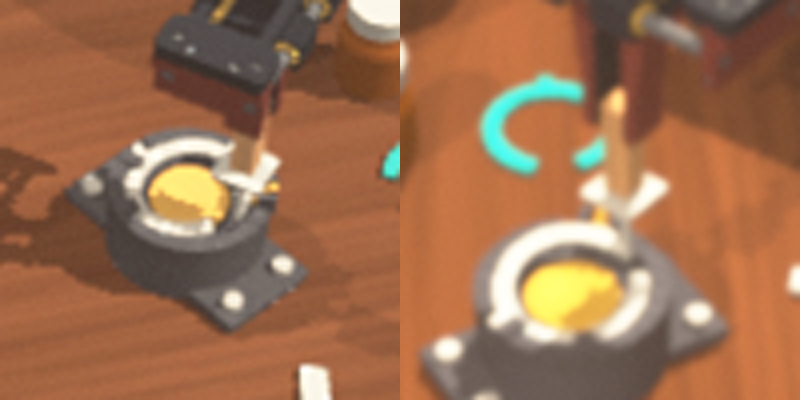

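Call:
move_arm(
  commands=[
    [0, 0, 0.5, 0, 0, 0, -1],
    [0, 0, 1, 0, 0, 0, -1],
    [0, 0, 1, 0, 0, 0, -1],
  ],
)

```text
clock: 20.1
position: [0.5203, 0.1759, 0.1036]
tcp_rot: [[0.0, 0.724, -0.69], [-0.0, -0.69, -0.724], [-1.0, 0.0, -0.0]]
wrist_force: [0.5, -0.2, -2.1]
gripper_width: 0.0158
```

Call:
move_arm(
  commands=[
    [0, 0, 0.5, 0, 0, 0, -1],
    [0, 0, 1, 0, 0, 0, -1],
    [0, 0, 1, 0, 0, 0, -1],
  ],
)

```text
clock: 20.4
position: [0.5203, 0.1758, 0.1046]
tcp_rot: [[-0.0, 0.724, -0.69], [-0.0, -0.69, -0.724], [-1.0, 0.0, 0.0]]
wrist_force: [0.6, 0.3, -1.4]
gripper_width: 0.0157
```

```bash
python3 look.py 18; python3 -c "
from station import optics;import cv2,pickle
c=optics.capture('wrist')
cv2.imwrite('pics/w18.png',cv2.resize(c['img'][180:360,210:410,::-1],None,fx=3,fy=3,interpolation=2))"
```

```text
20.4 [0.5203 0.1758 0.1046] [ 0.6   0.33 -1.43] [-0.086 -0.033  0.043] 0.015736026118795446
```

View pics/w18.png

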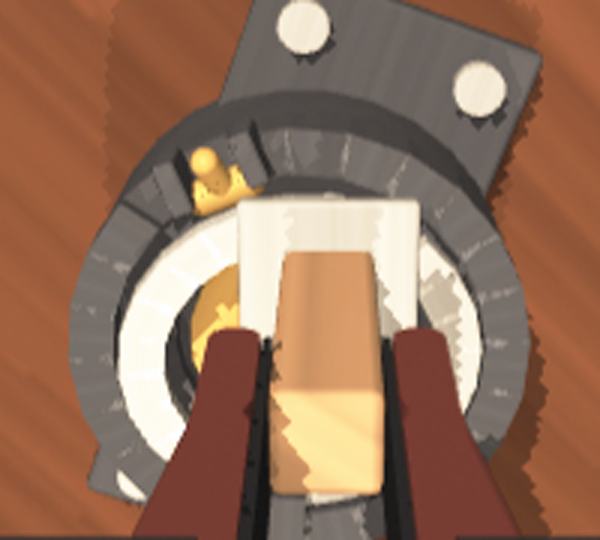

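View pics/p18.png

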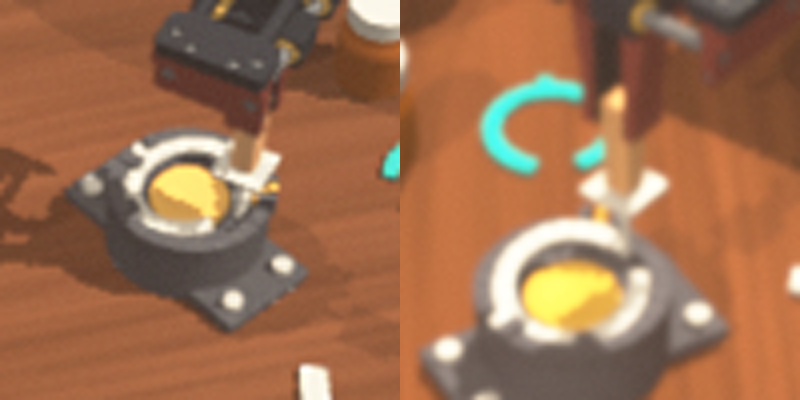

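Call:
move_arm(
  commands=[
    [0, 0, 0.5, 0, 0, 0, -1],
    [0, 0, 1, 0, 0, 0, -1],
    [0, 0, 1, 0, 0, 0, -1],
  ],
)

```text
clock: 20.85
position: [0.5203, 0.1759, 0.1056]
tcp_rot: [[-0.0, 0.724, -0.69], [-0.0, -0.69, -0.724], [-1.0, 0.0, 0.0]]
wrist_force: [-0.4, 0.4, -2.2]
gripper_width: 0.0154
```

Call:
move_arm(
  commands=[
    [0, 0, -1, 0, 0, 0, -1],
    [0, 0, -2, 0, 0, 0, -1],
    [0, 0, -3, 0, 0, 0, -1],
    [0, 0, -4, 0, 0, 0, -1],
    [0, 0, -5, 0, 0, 0, -1],
    [0, 0, -6, 0, 0, 0, -1],
    [0, 0, -7, 0, 0, 0, -1],
    [0, 0, -8, 0, 0, 0, -1],
    [0, 0, -8, 0, 0, 0, -1],
  ],
)

```text
clock: 21.75
position: [0.5202, 0.1758, 0.0974]
tcp_rot: [[-0.0, 0.724, -0.69], [-0.0, -0.69, -0.724], [-1.0, -0.0, 0.0]]
wrist_force: [-0.0, -0.4, -1.0]
gripper_width: 0.0158
```

```bash
python3 look.py 19; python3 -c "
from station import optics;import cv2,pickle
c=optics.capture('wrist')
cv2.imwrite('pics/w19.png',cv2.resize(c['img'][180:360,210:410,::-1],None,fx=3,fy=3,interpolation=2))"
```

```text
21.75 [0.5202 0.1758 0.0974] [-0.03 -0.43 -1.04] [ 0.009 -0.036 -0.019] 0.015791243164067995
```

View pics/w19.png

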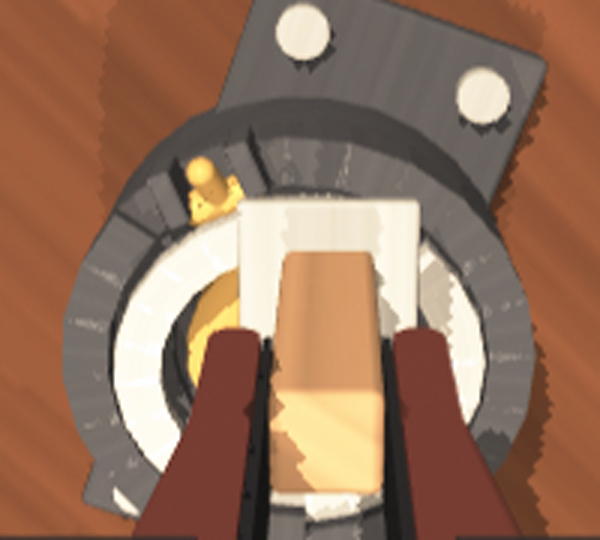

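View pics/p19.png

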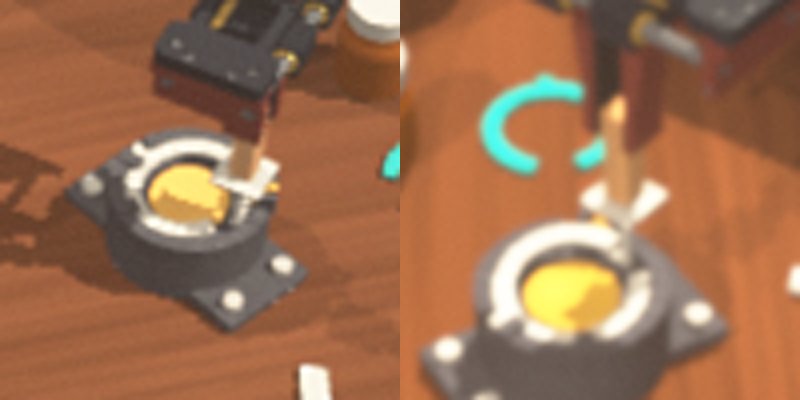

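Call:
move_arm(
  commands=[
    [0, 0, -1.5, 0, 0, 0, -1],
    [0, 0, -3, 0, 0, 0, -1],
    [0, 0, -3, 0, 0, 0, -1],
    [0.9, -1.8, -3, 0, 0, 0, -1],
    [1.7, -3.6, -3, 0, 0, 0, -1],
    [2.6, -5.4, -3, 0, 0, 0, -1],
    [3.4, -7.2, -3, 0, 0, 0, -1],
    [4.3, -9, -3, 0, 0, 0, -1],
    [5.2, -10.8, -3, 0, 0, 0, -1],
    [5.2, -10.8, -3, 0, 0, 0, -1],
  ],
)

```text
clock: 22.9
position: [0.5256, 0.1648, 0.0946]
tcp_rot: [[0.0, 0.724, -0.69], [-0.0, -0.69, -0.724], [-1.0, 0.0, -0.0]]
wrist_force: [0.6, -0.3, -1.2]
gripper_width: 0.0159
```

```bash
python3 look.py 20; python3 -c "
from station import optics;import cv2,pickle
c=optics.capture('wrist')
cv2.imwrite('pics/w20.png',cv2.resize(c['img'][180:360,210:410,::-1],None,fx=3,fy=3,interpolation=2))"
```

```text
22.9 [0.5256 0.1648 0.0946] [ 0.59 -0.26 -1.17] [-0.002  0.007  0.014] 0.0158524823812197
```

View pics/w20.png

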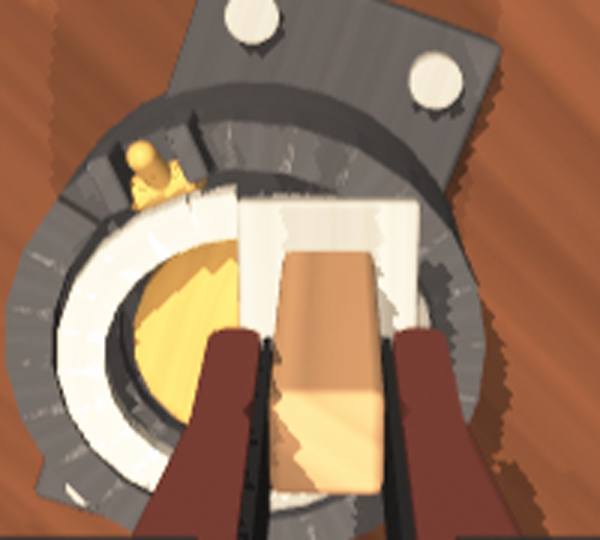

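View pics/p20.png

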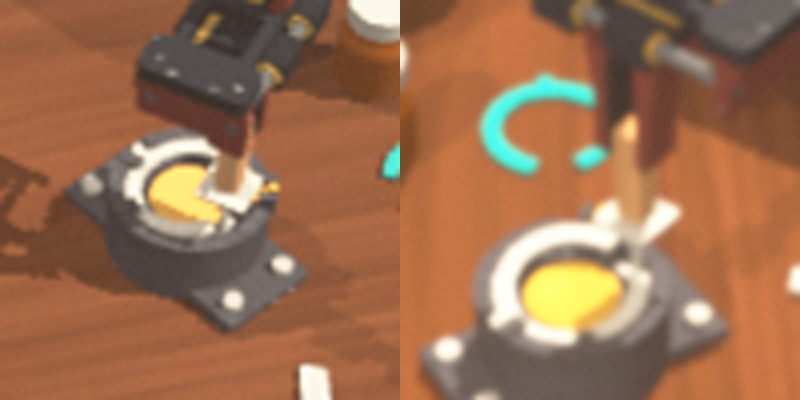

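Call:
move_arm(
  commands=[
    [0, 0, 2, 0, 0, 0, -1],
    [0, 0, 4, 0, 0, 0, -1],
    [0, 0, 6, 0, 0, 0, -1],
    [0, 0, 8, 0, 0, 0, -1],
    [0, 0, 8, 0, 0, 0, -1],
  ],
)

```text
clock: 23.55
position: [0.5258, 0.1652, 0.103]
tcp_rot: [[0.001, 0.724, -0.69], [0.0, -0.69, -0.724], [-1.0, 0.0, -0.001]]
wrist_force: [0.3, 0.2, -1.4]
gripper_width: 0.0156
```

Call:
move_arm(
  commands=[
    [0, 0, 3, 0, 0, 0, -1],
    [0, 0, 8, 0, 0, 0, -1],
    [0, 0, 20, 0, 0, 0, -1],
    [0, 0, 50, 0, 0, 0, -1],
    [0, 0, 71, 0, 0, 0, -1],
    [0, 0, 71, 0, 0, 0, -1],
    [0, 0, 71, 0, 0, 0, -1],
  ],
)

```text
clock: 24.25
position: [0.5257, 0.1651, 0.174]
tcp_rot: [[0.001, 0.724, -0.69], [0.0, -0.69, -0.724], [-1.0, 0.001, -0.001]]
wrist_force: [-0.5, -0.8, -1.2]
gripper_width: 0.0154
```

```bash
python3 look.py 21; python3 -c "
from station import optics;import cv2,pickle
c=optics.capture('wrist')
cv2.imwrite('pics/w21.png',c['img'][:,:,::-1])"
```

```text
24.25 [0.5257 0.1651 0.174 ] [-0.47 -0.84 -1.22] [-0.068 -0.032  0.001] 0.015356808203839707
```

View pics/w21.png

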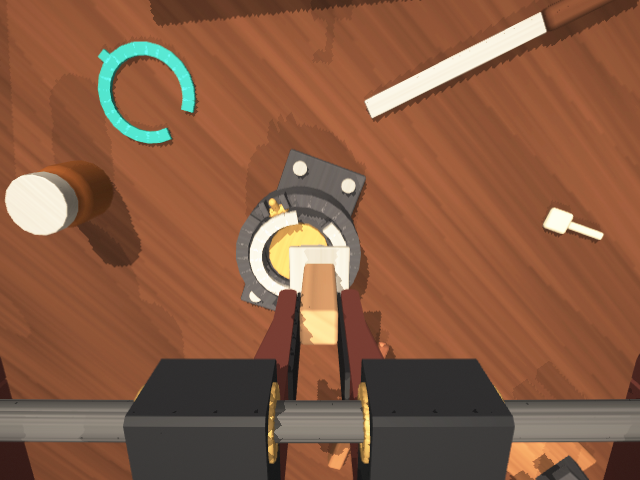

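View pics/p21.png

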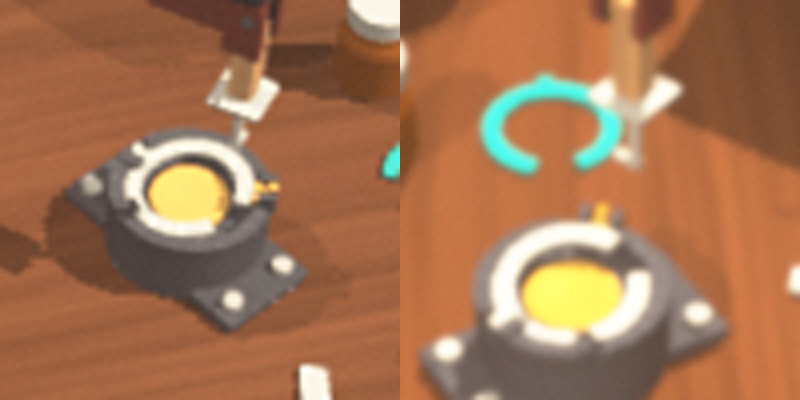

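Call:
move_arm(
  commands=[
    [-16.3, -359.8, 0, 0, 0, -0.808, -1],
    [-16.3, -359.8, 0, 0, 0, -0.808, -1],
    [-16.3, -359.8, 0, 0, 0, -0.808, -1],
    [-16.3, -359.8, 0, 0, 0, -0.808, -1],
    [-16.3, -359.8, 0, 0, 0, -0.808, -1],
    [-16.3, -359.8, 0, 0, 0, -0.808, -1],
    [-16.3, -359.8, 0, 0, 0, -0.808, -1],
    [-16.3, -359.8, 0, 0, 0, -0.808, -1],
    [-16.3, -359.8, 0, 0, 0, -0.808, -1],
    [-16.3, -359.8, 0, 0, 0, -0.808, -1],
    [-16.3, -359.8, 0, 0, 0, -0.808, -1],
  ],
)

```text
clock: 25.5
position: [0.509, -0.193, 0.1731]
tcp_rot: [[-0.001, 0.004, -1.0], [0.001, -1.0, -0.004], [-1.0, -0.001, 0.001]]
wrist_force: [-0.2, 1.0, -0.8]
gripper_width: 0.0156
```

```bash
python3 - <<'E'
from station import robot, optics
import cv2,numpy as np
s=robot.sense();print(s["clock"],s["position"],s["tcp_rot"],s["wrist_force"],s["gripper_width"])
r=[optics.capture(n) for n in ("scene","side","wrist")]
a=r[0]["img"][160:250,190:290,::-1];b=r[1]["img"][240:340,270:370,::-1]
cv2.imwrite("pics/p22.png",np.hstack([cv2.resize(a,(400,360),interpolation=2),cv2.resize(b,(400,400),interpolation=2)[:360]]))
cv2.imwrite("pics/w22.png",r[2]["img"][:,:,::-1])
E
```

```text
25.5 [ 0.5090472  -0.1930254   0.17313355] [[-9.84437047e-04  3.54984199e-03 -9.99993215e-01]
 [ 6.99078103e-04 -9.99993452e-01 -3.55053104e-03]
 [-9.99999271e-01 -7.02568633e-04  9.81948985e-04]] [-0.1579515   1.00375116 -0.80818571] 0.015600073330963731
```

View pics/p22.png

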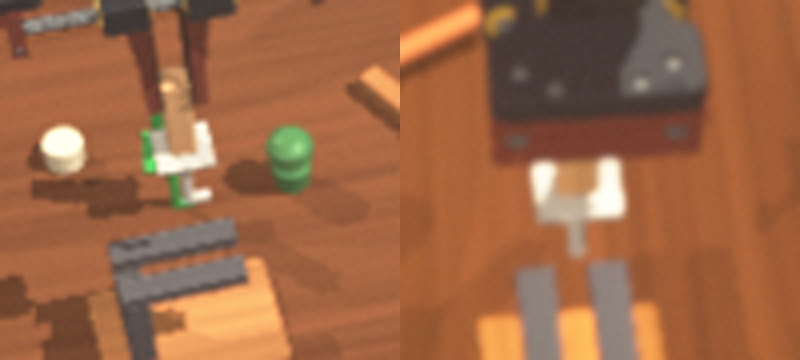

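View pics/w22.png

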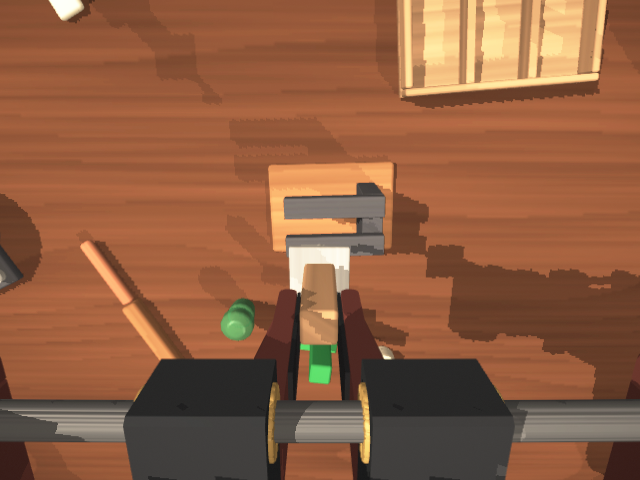

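Call:
move_arm(
  commands=[
    [0, 0, -25, 0, 0, 0, -1],
    [0, 0, -50, 0, 0, 0, -1],
    [0, 0, -70, 0, 0, 0, -1],
    [0, 0, -83, 0, 0, 0, -1],
    [0, 0, -86, 0, 0, 0, -1],
    [0, 0, -88, 0, 0, 0, -1],
    [0, 0, -88, 0, 0, 0, -1],
  ],
)

```text
clock: 26.35
position: [0.5098, -0.1948, 0.0862]
tcp_rot: [[0.001, 0.002, -1.0], [-0.0, -1.0, -0.002], [-1.0, 0.0, -0.001]]
wrist_force: [-0.7, -0.5, -0.8]
gripper_width: 0.0159
```

Call:
move_arm(
  commands=[
    [0, 0, -0.7, 0, 0, 0, -1],
    [0, 0, -1.4, 0, 0, 0, -1],
    [0, 0, -1.4, 0, 0, 0, -1],
  ],
)

```text
clock: 26.65
position: [0.5094, -0.1948, 0.0846]
tcp_rot: [[0.001, 0.002, -1.0], [-0.0, -1.0, -0.002], [-1.0, 0.0, -0.001]]
wrist_force: [0.4, 0.8, -1.6]
gripper_width: 0.0157
```

Call:
move_arm(
  commands=[
    [0, 0, -0.5, 0, 0, 0, -1],
    [0, 0, -0.8, 0, 0, 0, -1],
    [0, 0, -0.8, 0, 0, 0, -1],
  ],
)

```text
clock: 26.95
position: [0.5092, -0.1947, 0.0834]
tcp_rot: [[-0.0, 0.002, -1.0], [0.0, -1.0, -0.002], [-1.0, -0.0, 0.0]]
wrist_force: [0.3, -0.2, -1.0]
gripper_width: 0.0158
```

Call:
move_arm(
  commands=[
    [0, 0, -0.3, 0, 0, 0, -1],
    [0, 0, -0.3, 0, 0, 0, -1],
  ],
)

```text
clock: 27.15
position: [0.5092, -0.1947, 0.0831]
tcp_rot: [[-0.0, 0.002, -1.0], [0.0, -1.0, -0.002], [-1.0, -0.0, 0.0]]
wrist_force: [0.3, -1.2, -0.8]
gripper_width: 0.0156
```

```bash
python3 - <<'E'
from station import robot, optics
import cv2
s=robot.sense();print(s["clock"],s["position"],s["wrist_force"],s["moment"])
cv2.imwrite("pics/w23.png",optics.capture("wrist")["img"][:,:,::-1])
E
```

```text
27.15 [ 0.50921904 -0.19473794  0.08307563] [ 0.3259417  -1.24957651 -0.83352815] [ 0.06337562 -0.00699857 -0.01084494]
```

View pics/w23.png

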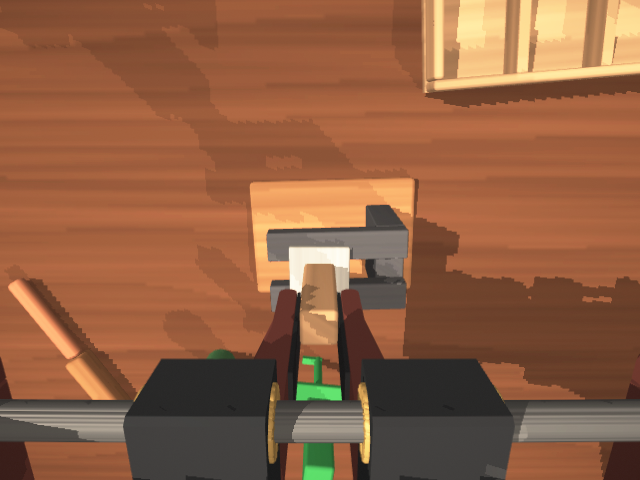

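Call:
move_arm(
  commands=[
    [0, 0, -0.4, 0, 0, 0, -1],
    [0, 0, -0.4, 0, 0, 0, -1],
    [0, 0, -0.2, 0, 0, 0, 0.6],
    [0, 0, -0.2, 0, 0, 0, 0.6],
    [0, 0, -0.2, 0, 0, 0, 0.6],
    [0, 0, -0.2, 0, 0, 0, 0.6],
    [0, 0, -0.2, 0, 0, 0, 0.6],
    [0, 0, -0.2, 0, 0, 0, 0.6],
    [0, 0, -0.2, 0, 0, 0, 0.6],
    [0, 0, -0.2, 0, 0, 0, 0.6],
  ],
)

```text
clock: 28.2
position: [0.5092, -0.1947, 0.0829]
tcp_rot: [[-0.0, 0.002, -1.0], [-0.0, -1.0, -0.002], [-1.0, 0.0, 0.0]]
wrist_force: [-0.3, 1.2, -0.2]
gripper_width: 0.0698
```

Now rise and inspect the pick, then the ring from above the holder.

Call:
move_arm(
  commands=[
    [0, 0, 20, 0, 0, 0, 0.6],
    [0, 0, 60, 0, 0, 0, 0.6],
    [0, 0, 110, 0, 0, 0, 0.6],
    [-37, 0, 117, 0, 0, 0, 0.6],
    [-37, 0, 117, 0, 0, 0, 0.6],
    [-37, 0, 117, 0, 0, 0, 0.6],
  ],
)

```text
clock: 28.8
position: [0.472, -0.1947, 0.2001]
tcp_rot: [[0.001, 0.001, -1.0], [-0.0, -1.0, -0.001], [-1.0, 0.0, -0.001]]
wrist_force: [0.2, 0.2, -0.1]
gripper_width: 0.0704
```

```bash
python3 - <<'E'
from station import robot, optics
from h import *
s=robot.sense();print(s["clock"],s["position"])
r=[optics.capture(n) for n in ("scene","side","wrist")];pickle.dump((r,s),open("p24.pkl","wb"))
a=r[0]["img"][170:260,190:290,::-1];b=r[1]["img"][280:380,260:360,::-1]
cv2.imwrite("pics/p24.png",np.hstack([cv2.resize(a,(400,360),interpolation=2),cv2.resize(b,(400,400),interpolation=2)[:360]]))
cv2.imwrite("pics/w24.png",cv2.resize(r[2]["img"][110:215,255:400,::-1],None,fx=5.5,fy=5.5,interpolation=2))
E
```

```text
28.8 [ 0.4720025  -0.19474197  0.20013063]
```

View pics/w24.png

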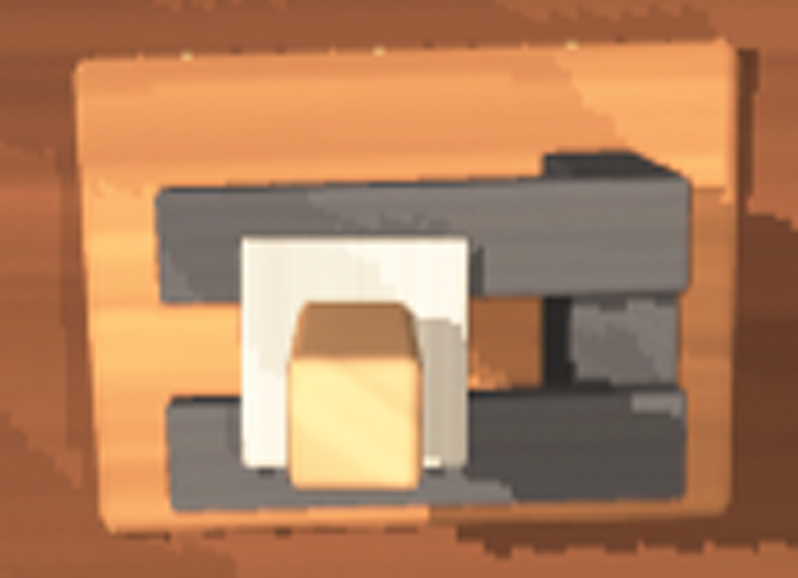

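View pics/p24.png

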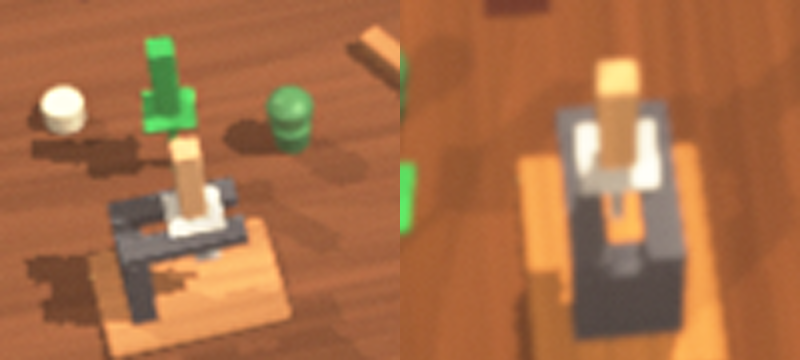

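The pick hangs exactly as found (flange about 242–468 × 238–468 in the crop, same place relative to the prongs). Now I'll check the ring.

Call:
move_arm(
  commands=[
    [-9, 321, 0, 0, 0, 0.82, 0.6],
    [-9, 321, 0, 0, 0, 0.82, 0.6],
    [-9, 321, 0, 0, 0, 0.82, 0.6],
    [-9, 321, 0, 0, 0, 0.82, 0.6],
    [-9, 321, 0, 0, 0, 0.82, 0.6],
    [-9, 321, -40, 0, 0, 0.82, 0.6],
    [-9, 321, -40, 0, 0, 0.82, 0.6],
    [-9, 321, -40, 0, 0, 0.82, 0.6],
    [-9, 321, -40, 0, 0, 0.82, 0.6],
    [-9, 321, -40, 0, 0, 0.82, 0.6],
  ],
)

```text
clock: 29.95
position: [0.4637, 0.1257, 0.1599]
tcp_rot: [[-0.0, 0.732, -0.681], [-0.0, -0.681, -0.732], [-1.0, 0.0, 0.0]]
wrist_force: [-0.2, 0.3, 1.0]
gripper_width: 0.0704
```

```bash
python3 look.py 25; python3 - <<'E'
from station import robot, optics,spotter
from h import *
c=optics.capture("wrist");pickle.dump(c,open("w25.pkl","wb"))
cv2.imwrite("pics/w25.png",cv2.resize(c["img"][80:240,235:405,::-1],None,fx=3.7,fy=3.7,interpolation=2))
C=np.array([.4926,.1552]);a=np.radians(25.4+21)
for r in (30,40):
  for z in (.044,.054): print(r,z,(proj(c,(*(C+r/1000*np.array([np.cos(a),np.sin(a)])),z))-[235,80])*3.7)
print(spotter.spot_point("wrist","ring_end")[:2])
E
```

```text
29.95 [0.4637 0.1257 0.1599] [-0.18  0.34  0.97] [-0.065 -0.04   0.01 ] 0.07041939439787193
30 0.044 [311.17557229 179.5639253 ]
30 0.054 [311.26935842 181.70417536]
40 0.044 [311.68879631 126.37747992]
40 0.054 [311.80057763 126.77455356]
[{'xy': [198.2, 11.8], 'score': 0.77}, {'xy': [318.1, 122.9], 'score': 0.65}]
```

View pics/w25.png

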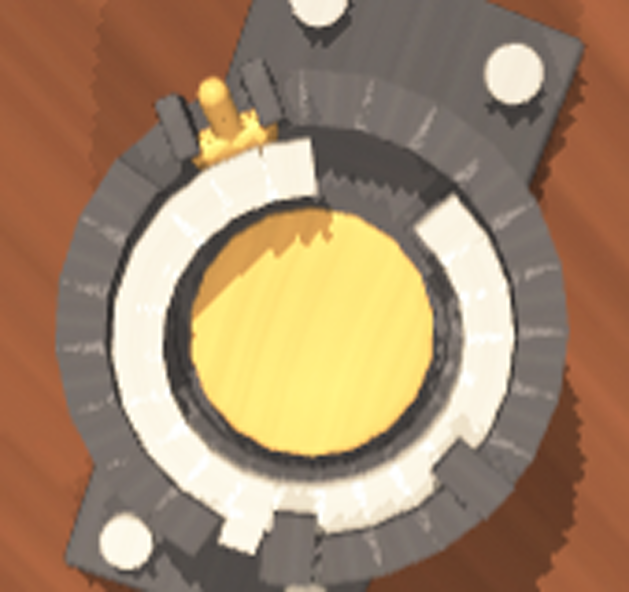

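View pics/p25.png

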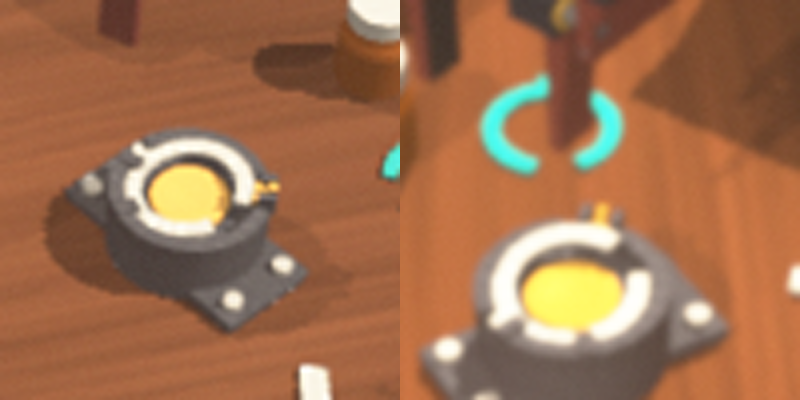

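```bash
python3 - <<'E'
from h import *
r,s=pickle.load(open("p25.pkl","rb"))
a=r[0]["img"][175:215,365:405,::-1];b=r[1]["img"][155:195,280:320,::-1]
cv2.imwrite("pics/p26.png",np.hstack([cv2.resize(a,(400,400),interpolation=2),cv2.resize(b,(400,400),interpolation=2)]))
w=pickle.load(open("w25.pkl","rb"))
C=np.array([.4926,.1552]);u=np.array([np.cos(np.radians(46.4)),np.sin(np.radians(46.4))])
for n,p in (("o",(311,139)),("i",(316,194))):
  q=np.array(p)/3.7+[235,80]
  for z in (.044,.050,.054,.058):
    X=atz(w,q,z); print(n,z,X[:2],(proj(r[0],X)-[365,175])*10,(proj(r[1],X)-[280,155])*10+[400,0])
E
```

```text
o 0.044 [0.51847954 0.18253642] [249.9859063  292.52173011] [639.41938214 174.4051952 ]
o 0.05 [0.51853254 0.18260791] [252.83981637 276.54628328] [639.29430687 152.9634837 ]
o 0.054 [0.51856787 0.18265558] [254.75190294 265.84147861] [639.21043156 138.57740659]
o 0.058 [0.51860321 0.18270324] [256.67162434 255.09276657] [639.12615966 124.11740189]
i 0.044 [0.51210753 0.17426772] [209.87554533 279.84843414] [611.40725905 203.10169643]
i 0.05 [0.51228359 0.1744989 ] [213.37780841 264.10390504] [611.7188791  181.10928097]
i 0.054 [0.51240097 0.17465302] [215.72446306 253.55339171] [611.9279906  166.35554424]
i 0.058 [0.51251834 0.17480714] [218.08063238 242.95924709] [612.13820379 151.52747125]
```

View pics/p26.png

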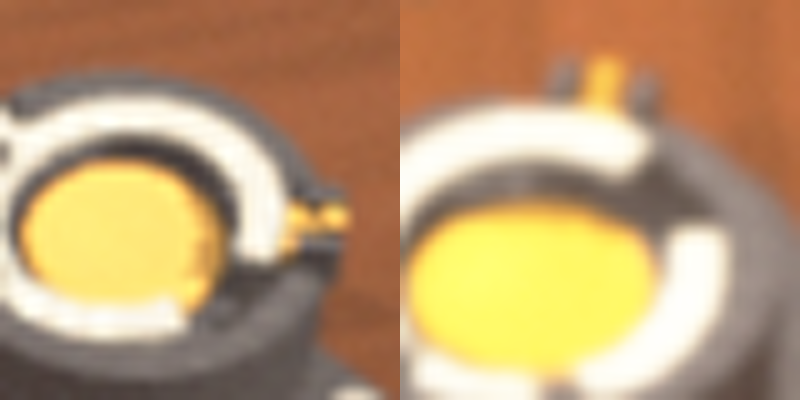

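```bash
python3 -c "
from station import robot
print(robot.sense()['clock']);print(robot.close_job())"
```

```text
30.15
the job is handed in; nothing more can be done
None
```

I lifted the ring's end past the brass catch with the pick, hung the pick back in its fork and handed the job in at 30.15 s. The hand-in reports no verdict.

**Lift:** I found the pocket floor by touch, with about 5 N of contact. The toe then slid about 6 mm under the ring's end. The lift took at most about 7 N. The force fell away at about 9 mm, earlier than the expected 12 mm. I lifted on to about 14 mm before lowering the pick.

**Ring:** In the last pictures from all three cameras the end rests on top of the catch. Its underside is about 50 mm up, judged from the end's corners in low-resolution images. The end face sits about 2 mm nearer the holder's axis than before.

**Pick:** It hangs upright in its original place, its flange flat on the prongs, and the gripper is open and clear. My last look at it was just before the final check of the ring.

**Not confirmed:**
- Above 49 mm, the contact force between pick and ring was about 1 N, which is close to the sensor noise. That the pick carried the ring there rests mainly on the pictures showing it rise with the toe.
- The side and scene cameras disagreed with the wrist camera by 1–2 pixels (about 2 mm), which is within their stated calibration. I relied on the wrist camera.
- I did not separately measure the bystanders. I never commanded a contact with them, and no unexpected force appeared.

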